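# Run a packed row of yokes through the marking fixture

## Robot

A 6-joint arm with a two-finger parallel gripper is mounted at the origin on the work surface. World frame = base frame: x ahead of the robot, y to its left, z up, the work surface at z = 0. Lengths are in m, angles in rad, forces in N, time in s.
With the tool pointing down it reaches from about 0.25 to 0.775 m from the base axis. Payload 4 kg.
Tool frame: the origin (TCP) lies where the fingers leave the gripper's body, on its centre line; the fingertips stand 97 mm ahead of it and the grasp point (between the pads) lies 78 mm ahead of it; z points along the fingers, x is the direction in which the jaws open and shut, and the axes are right-handed (so a half turn about z gives the same grasp; the last joint's range is limited). The gripper opens to 94 mm and grips with 3 to 60 N. Pads are 16 mm wide; open, the fingers measure 119 mm over their backs; the gripper's body (75 mm by 177 mm) begins 78 mm behind the grasp point.
Start: joints at [-1.39, 0.087, 1.371, -0, 1.684, -0.103], TCP at [0.154, -0.528, 0.303] pointing down, gripper open.
Joint ranges: [-3.1, 3.1], [-0.76, 2.03], [0.27, 2.55], [-1.08, 4.22], [0.17, 2.65], [-2.57, 2.57]. Speed limits (rad/s): [2.79, 2.79, 3.14, 3.14, 3.14, 3.14].

## Interface

Orientations are given as [roll, pitch, yaw] about the fixed x, y, z axes, in that order (R = Rz(yaw) Ry(pitch) Rx(roll)).
In Python, from bench import * gives the robot as it stands.
- The arm moves only by the tool jog_arm, never from a script. Its argument "moves" is a list of rows, each a list of 7 numbers: the turn, a rotation vector about the world's x, y, z in rad, then the shift along the world's x, y, z in mm, then the finger opening in mm, from 0 to 94. In form: [[rx, ry, rz, tx, ty, tz, fingers], ...]. A call has 1 to 12 rows; each row shifts and turns the commanded pose from where the row before left it; what a row does not reach is not made up. A row lasts 1/8 s, in which the tool goes at most 62.5 mm and 10.7 degrees, less where a joint would pass 70% of its speed; a pose out of reach is approached as far as the arm can. A call is refused whole if a number of a shift passes 62.5 or a number of a turn 0.188, either way. A call with a gripper value outside its range is refused whole. The fingers move at their own pace and stop on an object; the grip force is fixed at half the most. Time passes only in rows, so rows that do not move let the fingers close. It gives the time, the measured TCP pose, the force and the opening at its end, in the units of the state.
- get_obs(): the state, without advancing time (a new reading comes with each control period).
- snapshot(name): name is "scene" or "top"; returns the picture (400x640x3 uint8, red, green, blue); there is no depth.
- get_calibration(name): a dict with "camera_matrix" (3x3 intrinsics, pixels), "R" (3x3) and "t" (3): a world point X has camera coordinates R X + t. Camera axes: x right, y down, z forward; pixel columns grow to the right and rows downward; lengths in m; the calibration is good to about 2 mm. A picture is of the moment at which its call begins. get_calibration takes no time and is no camera call.
- close_job(): hands the job in, once; it reports no verdict.
Trained networks look in the newest picture that a camera, given by its name, has taken for a name from the list of things; names that differ only in an ending like _2 or _b are one class to them, and where a whole thing is asked for, a point or a joint stands for the part that bears it (a point fixed in the world has none). Each returns a list of dicts, best first, with "conf" (0 to 1); they miss things now and then, are a little off and sometimes report something else, mostly with a low value. They report only what shows in the picture. A call takes as long as a camera call. They do not tell look-alikes from the thing itself.
- look_for(label, camera): "bbox" ([left, top, right, bottom] in pixels, round what is visible of it).
The state is a dict: "time": time; "joint_positions": joint angles; "qvel": joint speeds; "joint_torque": joint torques, N m; "tool_pos": TCP position; "ee_rot": TCP orientation; "wrist_force": force on the tool from outside, world axes, zero at the start; "wrist_torque": the same for the moment, N m; "width": finger opening in m.
Only numpy, scipy, OpenCV 4.12 (cv2) and the standard library are available. Lean on these libraries where they do the work, as an engineer would, in place of code of your own. Each camera call takes 0.05 s, during which the arm holds its last target.

## Task

Run one marking cycle: hang every yoke blank from the rubber mat astride the fixture's bar between cheek and stop and close the row up, then find by trying the thickest spacer that goes into the remaining gap and seat it fully home on the bar; with the row complete, press the start button fully down and let go. After that unload everything: all spacers back upright on the spacer board, all yokes back upright on the rubber mat. Do not press start before yokes and spacer are home, and leave the other things on the bench where they are.

Things in the scene. Friction and masses are not known exactly. Their poses are not given: they have to be found in the camera images.
- fixture: fixed marking fixture: base plate 100 x 190 x 12 mm, over it a steel bar along y, 18 mm wide (x), rounded upper edges, top 70 mm above the bench. At the +y end a cheek 78 mm high, 50 wide, inner face at y = +55 mm. Origin: centre of the underside, under the bar's middle line. A yoke or spacer fully home astride the bar has its origin 52 mm above the bench; nothing is in the way of its legs.
- stop: end stop fixed on the bar's -y side, elsewhere each time: block 50 (x) x 20 (y) mm, top 78 mm above the bench, axes as the fixture's. Origin at bench level under the block's middle; its face towards the cheek lies 10 mm from it in +y. 99 to 107 mm of bar are free between cheek and stop, for 3 or 4 yokes and one spacer. Pieces slide along the bar when pushed.
- yoke1: aluminium yoke, an upside-down U on two legs: 40 mm outside (x), 20 mm thick (y), slot 22 mm wide (x), 18 mm deep from below, shoulder at 26 mm; on top a tab 16 (x) x 8 (y) mm, 32 mm high: 58 mm in all, 60 g. Grip the tab across x. Origin: centre of the underside, at the feet; z up. One of the four may be absent.
- yoke2: aluminium yoke, an upside-down U on two legs: 40 mm outside (x), 20 mm thick (y), slot 22 mm wide (x), 18 mm deep from below, shoulder at 26 mm; on top a tab 16 (x) x 8 (y) mm, 32 mm high: 58 mm in all, 60 g. Grip the tab across x. Origin: centre of the underside, at the feet; z up. One of the four may be absent.
- yoke3: aluminium yoke, an upside-down U on two legs: 40 mm outside (x), 20 mm thick (y), slot 22 mm wide (x), 18 mm deep from below, shoulder at 26 mm; on top a tab 16 (x) x 8 (y) mm, 32 mm high: 58 mm in all, 60 g. Grip the tab across x. Origin: centre of the underside, at the feet; z up. One of the four may be absent.
- yoke4: aluminium yoke, an upside-down U on two legs: 40 mm outside (x), 20 mm thick (y), slot 22 mm wide (x), 18 mm deep from below, shoulder at 26 mm; on top a tab 16 (x) x 8 (y) mm, 32 mm high: 58 mm in all, 60 g. Grip the tab across x. Origin: centre of the underside, at the feet; z up. One of the four may be absent.
- spacer_a: thin steel spacer: thickness (y) 18, 21 or 24 mm, to be felt. A slotted upside-down U like the yokes (40 mm outside in x, slot 22 wide, 18 deep, shoulder at 26 mm), tab 26 (x) x 14 (y) mm, 32 high: 58 mm in all, 140 to 250 g; lower leg edges rounded 4 mm as lead-in. Grip the tab across x. Origin: centre of the underside; z up. Stands on the board, in any place.
- spacer_b: thin steel spacer: thickness (y) 18, 21 or 24 mm, to be felt. A slotted upside-down U like the yokes (40 mm outside in x, slot 22 wide, 18 deep, shoulder at 26 mm), tab 26 (x) x 14 (y) mm, 32 high: 58 mm in all, 140 to 250 g; lower leg edges rounded 4 mm as lead-in. Grip the tab across x. Origin: centre of the underside; z up. Stands on the board, in any place.
- spacer_c: thin steel spacer: thickness (y) 18, 21 or 24 mm, to be felt. A slotted upside-down U like the yokes (40 mm outside in x, slot 22 wide, 18 deep, shoulder at 26 mm), tab 26 (x) x 14 (y) mm, 32 high: 58 mm in all, 140 to 250 g; lower leg edges rounded 4 mm as lead-in. Grip the tab across x. Origin: centre of the underside; z up. Stands on the board, in any place.
- spacer_d: thick steel spacer: thickness (y) 38, 41 or 44 mm, to be felt. A slotted upside-down U like the yokes (40 mm outside in x, slot 22 wide, 18 deep, shoulder at 26 mm), tab 26 (x) x 14 (y) mm, 32 high: 58 mm in all, 140 to 250 g; lower leg edges rounded 4 mm as lead-in. Grip the tab across x. Origin: centre of the underside; z up. Stands on the board, in any place.
- spacer_e: thick steel spacer: thickness (y) 38, 41 or 44 mm, to be felt. A slotted upside-down U like the yokes (40 mm outside in x, slot 22 wide, 18 deep, shoulder at 26 mm), tab 26 (x) x 14 (y) mm, 32 high: 58 mm in all, 140 to 250 g; lower leg edges rounded 4 mm as lead-in. Grip the tab across x. Origin: centre of the underside; z up. Stands on the board, in any place.
- spacer_f: thick steel spacer: thickness (y) 38, 41 or 44 mm, to be felt. A slotted upside-down U like the yokes (40 mm outside in x, slot 22 wide, 18 deep, shoulder at 26 mm), tab 26 (x) x 14 (y) mm, 32 high: 58 mm in all, 140 to 250 g; lower leg edges rounded 4 mm as lead-in. Grip the tab across x. Origin: centre of the underside; z up. Stands on the board, in any place.
- board: plywood spacer board, 200 (x) x 215 (y) x 10 mm, fixed, on which the six spacers stand in two rows. Origin: centre of the underside.
- mat: black rubber mat, 250 (x) x 220 (y) x 4 mm, fixed, on which the yokes stand at the start and at the end. Origin: centre of the underside.
- start (a joint): grey push button of the start switch, 32 mm across, in a black round housing 44 mm across: 0 = released, 0.006 m = fully down (spring, about 5 N)
- start_top (a point): centre of the button's top face, about 22 mm above the bench when released
- screwdriver: screwdriver lying on the bench, bystander
- wrench: open-ended wrench lying on the bench, bystander
- ring: brass ring 56 mm across, 20 mm high, bystander
- bottle: white bottle, 60 mm across, 150 mm high, bystander; origin at its foot
- sample: wooden sample block 60 x 35 x 20 mm, bystander
- jar: glass jar with steel cap, 60 mm across, 60 mm high, bystander
There are look-alikes about, which are no part of the job. Leave any green look-alike of the spacer_c alone.

How it is judged:
By the outcome, as a careful person would: the job done as asked, in the order asked, and still so for the second after the job is handed in, with the robot touching nothing.
Of yoke1, yoke2, yoke3, yoke4 only 3 to 4 are there at a start; the rules pass over those that are not, and their reading is None.
At some moment in a run one of yoke1, yoke2, yoke3, yoke4 may be knocked a few centimetres aside while the robot is not near it.
It also fails if it takes over 210 s, if anything falls off the work surface, if the arm or the gripper's body presses on something with over 40 N, if the wrist force passes 120 N, or if a joint passes its speed limit or range.

## Working session

There is one attempt and no reset: what is moved stays moved. The work goes in short steps, Python scripts to look and compute and a tool call to move; the robot and the scene stay as the last step left them, time stands still between calls to the robot, and variables do not carry over. Pictures are saved under pics/ and viewed, and the job is handed in when it is done.

Besides the shell and the picture viewer there is one more tool, called after "Emit:" by a JSON object that holds its "api" and its "payload". jog_arm: Moves the arm, as the interface text tells. Its arguments: {"type":"object","properties":{"moves":{"type":"array","items":{"type":"array","items":{"type":"number"}}}},"required":["moves"]}

```bash
ls; mkdir -p pics; python3 - <<'E'
from bench import *
import cv2,numpy as np
for n in ("scene","top"):
    im=snapshot(n); cv2.imwrite(f"pics/{n}0.png",im[:,:,::-1]); c=get_calibration(n); print(n,c)
print(get_obs())
E
```

```text
pics
scene {'camera_matrix': array([[367.30150903,   0.        , 320.34222318],
       [  0.        , 367.30150903, 196.53504043],
       [  0.        ,   0.        ,   1.        ]]), 'R': array([[ 0.74001862,  0.67246041,  0.01301702],
       [ 0.5281004 , -0.56895277, -0.63039886],
       [-0.4165122 ,  0.47338119, -0.77616225]]), 't': array([-0.44629917, -0.21500214,  1.23832987])}
top {'camera_matrix': array([[365.53595973,   0.        , 321.55188408],
       [  0.        , 365.53595973, 203.52101717],
       [  0.        ,   0.        ,   1.        ]]), 'R': array([[ 0.01060582, -0.9997795 , -0.01812379],
       [-0.99730932, -0.00926134, -0.07272106],
       [ 0.07253717,  0.01884629, -0.99718763]]), 't': array([0.09915553, 0.54917025, 1.26642766])}
{'time': 0.1, 'joint_positions': array([-1.39012120e+00,  8.78735346e-02,  1.37206003e+00, -2.53493028e-05,
        1.68361698e+00, -1.03109382e-01]), 'qvel': array([-7.66717536e-04, -3.20621727e-04, -2.88212871e-03,  7.10027601e-05,
       -1.41072989e-03, -5.23599721e-04]), 'joint_torque': array([ 2.09410937e-03, -3.41253483e+01, -3.03300762e+01,  7.19144451e-02,
        3.04043025e-02, -9.99641406e-05]), 'tool_pos': array([ 0.15392555, -0.52771133,  0.30164704]), 'ee_rot': array([-3.14141619e+00,  1.95008196e-03, -1.28701448e+00]), 'wrist_force': array([ 1.30916695,  0.05626185, -0.31872473]), 'wrist_torque': array([ 0.02687731, -0.02882613,  0.01797155]), 'width': 0.09412287562776864}
```

View pics/scene0.png

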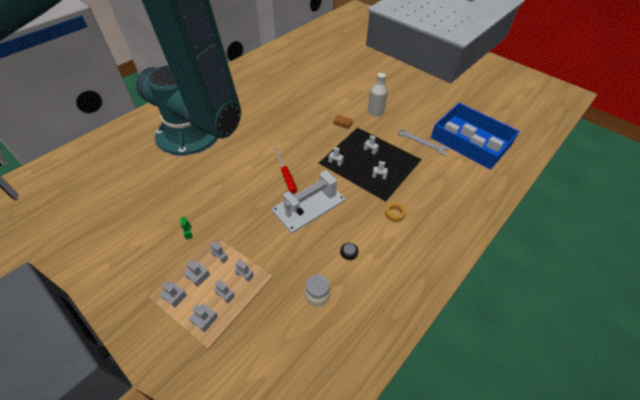

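View pics/top0.png

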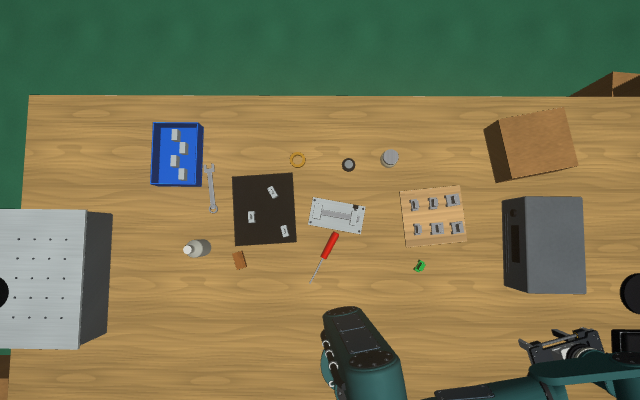

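```bash
python3 - <<'E'
from bench import *
for n in ("scene","top"):
    for l in ("yoke1","spacer_a","spacer_d","fixture","stop","start","board","mat"):
        print(n,l,[( [round(float(v)) for v in d['bbox']],round(float(d['conf']),2)) for d in look_for(l,n)])
E
```

```text
scene yoke1 [([184, 259, 211, 288], 0.74), ([329, 146, 345, 165], 0.64), ([372, 163, 388, 177], 0.63), ([367, 135, 375, 154], 0.48)]
scene spacer_a [([190, 303, 216, 330], 0.94), ([158, 283, 189, 309], 0.91), ([186, 260, 207, 286], 0.82), ([214, 279, 235, 302], 0.64), ([180, 217, 193, 241], 0.54)]
scene spacer_d [([190, 303, 216, 330], 0.94), ([158, 283, 189, 309], 0.91), ([186, 260, 207, 286], 0.82), ([214, 279, 235, 302], 0.64), ([180, 217, 193, 241], 0.54)]
scene fixture [([274, 173, 342, 234], 0.65), ([152, 237, 271, 348], 0.54)]
scene stop [([283, 192, 302, 218], 0.69)]
scene start [([343, 244, 358, 257], 0.7)]
scene board [([148, 236, 274, 350], 0.67), ([213, 240, 228, 263], 0.61), ([369, 73, 384, 117], 0.51)]
scene mat [([318, 130, 418, 200], 0.8)]
top yoke1 [([267, 188, 276, 198], 0.61), ([279, 224, 289, 236], 0.5), ([290, 155, 303, 166], 0.32)]
top spacer_a [([443, 196, 462, 205], 0.67), ([430, 222, 446, 236], 0.61), ([450, 222, 462, 232], 0.59), ([409, 200, 420, 212], 0.57), ([378, 146, 396, 169], 0.25)]
top spacer_d [([443, 196, 462, 205], 0.67), ([430, 222, 446, 236], 0.61), ([450, 222, 462, 232], 0.59), ([409, 200, 420, 212], 0.57), ([378, 146, 396, 169], 0.25)]
top fixture [([305, 197, 363, 235], 0.7), ([205, 167, 215, 212], 0.6), ([450, 221, 467, 232], 0.44)]
top stop [([246, 210, 254, 225], 0.7), ([351, 206, 361, 226], 0.53)]
top start [([343, 158, 355, 169], 0.63)]
top board [([402, 185, 469, 247], 0.93)]
top mat [([229, 173, 293, 245], 0.7), ([205, 167, 217, 211], 0.67), ([411, 200, 418, 211], 0.54)]
```

```bash
python3 - <<'E'
import cv2
t=cv2.imread("pics/top0.png"); s=cv2.imread("pics/scene0.png")
def c(im,x0,y0,x1,y1,k,n): cv2.imwrite(f"pics/{n}.png",cv2.resize(im[y0:y1,x0:x1],None,fx=k,fy=k,interpolation=cv2.INTER_CUBIC))
c(t,225,165,375,250,5,"t_a"); c(t,395,180,475,255,8,"t_b")
c(s,265,120,425,235,5,"s_a"); c(s,145,205,275,350,4,"s_b")
E
```

```text
(no output)
```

View pics/t_a.png

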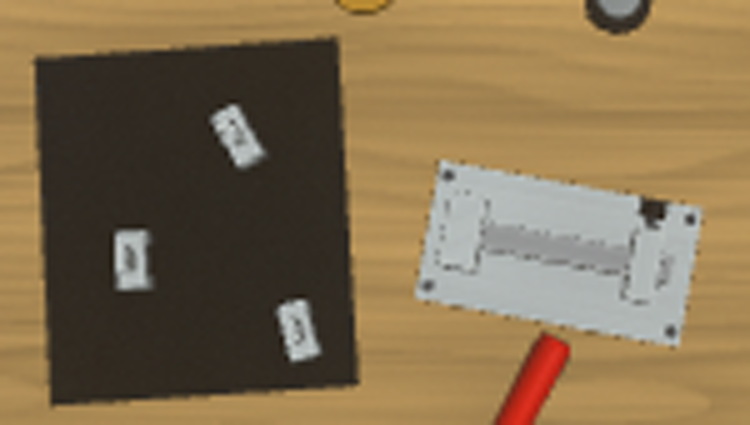

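View pics/t_b.png

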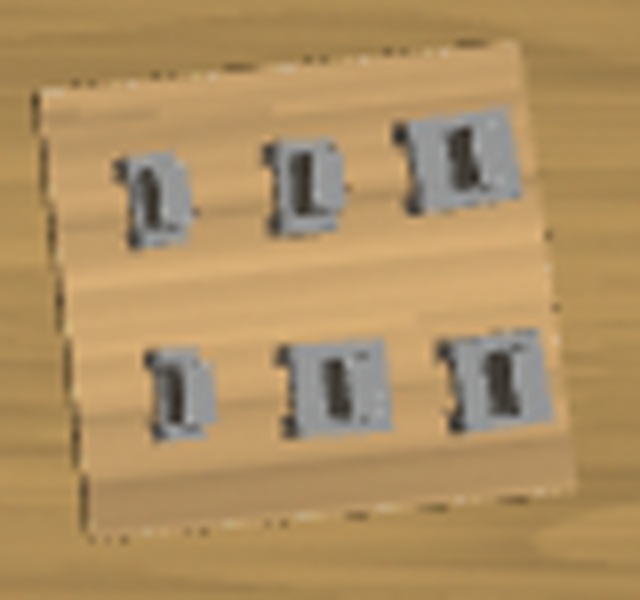

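View pics/s_a.png

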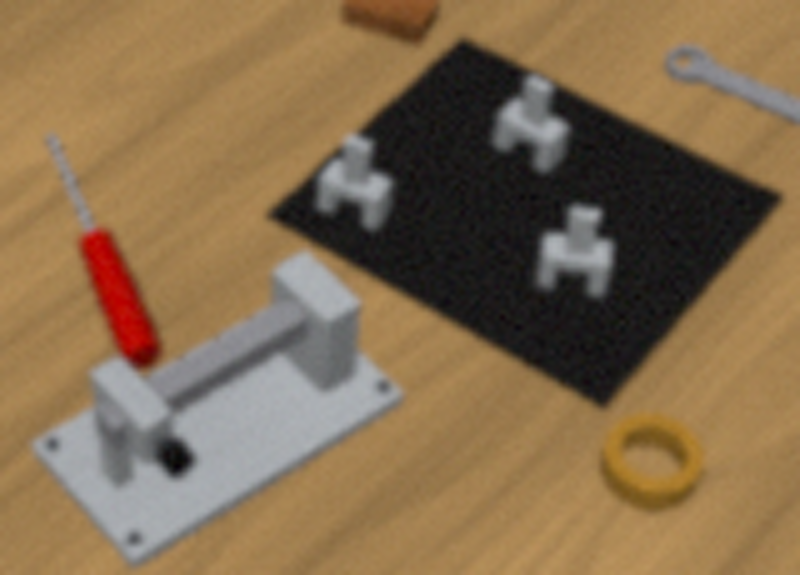

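View pics/s_b.png

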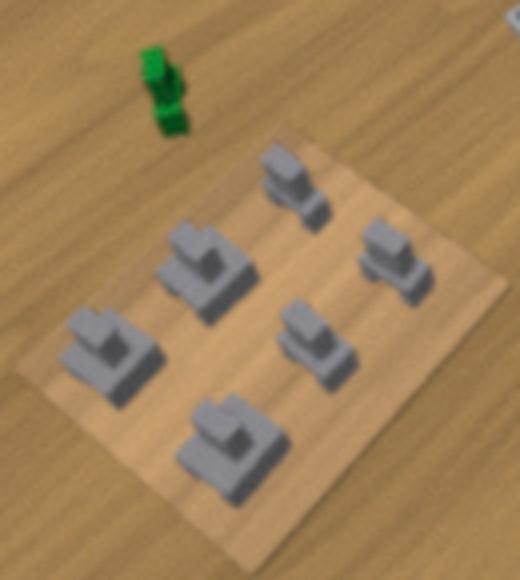

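```bash
cat > fit.py <<'E'
import numpy as np,cv2
from scipy.optimize import minimize
from bench import *
CAL={n:get_calibration(n) for n in("scene","top")}
def proj(n,P):
    c=CAL[n]; q=(c["R"]@np.asarray(P,float).T).T+c["t"]; q=q@c["camera_matrix"].T
    return q[:,:2]/q[:,2:]
def back(n,uv,z):
    c=CAL[n]; d=c["R"].T@np.linalg.inv(c["camera_matrix"])@np.array([uv[0],uv[1],1.]); o=-c["R"].T@c["t"]
    return o+d*(z-o[2])/d[2]
def box(cx,cy,sx,sy,z0,z1):
    return np.array([[cx+a*sx/2,cy+b*sy/2,z] for a in(-1,1) for b in(-1,1) for z in(z0,z1)])/1000
def U(t,tx,ty):
    return [box(-15.5,0,9,t,0,26),box(15.5,0,9,t,0,26),box(0,0,40,t,18,26),box(0,0,tx,ty,26,58)]
YOKE=U(20,16,8)
def SP(t): return U(t,26,14)
def pose(bx,x,y,yaw,z):
    c,s=np.cos(yaw),np.sin(yaw); R=np.array([[c,-s,0],[s,c,0],[0,0,1]])
    return [b@R.T+[x,y,z] for b in bx]
K=8
def mask(n,boxes,roi):
    x0,y0,x1,y1=roi; m=np.zeros(((y1-y0)*K,(x1-x0)*K),np.uint8)
    for b in boxes:
        uv=proj(n,b); uv=((uv+0.5-[x0,y0])*K-0.5)
        h=cv2.convexHull(uv.astype(np.float32))
        cv2.fillConvexPoly(m,np.round(h*16).astype(np.int32),255,shift=4)
    return cv2.resize(m,(x1-x0,y1-y0),interpolation=cv2.INTER_AREA)/255.
def grab(n,k=4):
    return np.mean([snapshot(n).astype(float) for _ in range(k)],0)
def roi(n,x,y,z,r=16):
    u,v=proj(n,[[x,y,z+.02]])[0]; u,v=int(round(u)),int(round(v)); return (u-r,v-r,u+r,v+r)
def fit(segs,model,p0,z,nparam=3,cams=("scene","top"),r=16,blur=0.6):
    """p=[x,y,yaw,(t)]; segs: {cam: soft 0..1 map full image}"""
    R={n:roi(n,p0[0],p0[1],z,r) for n in cams}
    D={n:segs[n][R[n][1]:R[n][3],R[n][0]:R[n][2]] for n in cams}
    def f(p):
        e=0
        for n in cams:
            bx=model(p[3]*100) if nparam==4 else model
            m=cv2.GaussianBlur(mask(n,pose(bx,p[0],p[1],p[2],z),R[n]),(0,0),blur)
            e+=((m-D[n])**2).sum()
        return e
    best=None
    for dy in (0,0.25,-0.25):
        q=np.array(p0,float); q[2]+=dy
        sim=np.vstack([q]+[q+d for d in np.diag([.006,.006,.12,.04][:nparam])])
        o=minimize(f,q,method="Nelder-Mead",options=dict(initial_simplex=sim,xatol=2e-5,fatol=1e-3,maxiter=400))
        if best is None or o.fun<best.fun: best=o
    return best.x,best.fun
def seg_gray(im):  # greyness: wood -> 0, grey ->1
    return np.clip(1-((im[...,0]-im[...,2])-8)/60,0,1)
def seg_bright(im,lo=60,hi=170): return np.clip((im.mean(2)-lo)/(hi-lo),0,1)
E
python3 - <<'E'
from fit import *
I={n:grab(n) for n in CAL}
np.savez("im0.npz",**I)
for n,pts in {"top":[(249,217),(272,192),(285,231),(348,164),(330,215),(435,215)],"scene":[(380,172)]}.items():
    for p in pts: print(n,p,back(n,p,0.02).round(4), I[n][p[1],p[0]].round())
for q in [(257,160),(411,164),(400,200),(404,205),(412,205),(414,204),(415,210)]:
    print(q,I["top"][q[1],q[0]].round())
# yokes
mats={n:seg_bright(I[n],50,150) for n in I}
for uv in [(249,217),(272,192),(285,231)]:
    b=back("top",uv,.03)
    for cams in (("scene","top"),("top",),("scene",)):
        p,e=fit(mats,YOKE,[b[0],b[1],0.],.004,cams=cams); print(uv,cams,p.round(4),round(e,2))
E
```

```text
top (249, 217) [0.4982 0.3601 0.02  ] [178. 185. 184.]
top (272, 192) [0.5875 0.2806 0.02  ] [148. 152. 150.]
top (285, 231) [0.4503 0.232  0.02  ] [120. 122. 120.]
top (348, 164) [0.6897 0.0123 0.02  ] [138. 142. 140.]
top (330, 215) [0.508  0.0745 0.02  ] [151. 152. 152.]
top (435, 215) [ 0.5117 -0.2925  0.02  ] [202. 164. 111.]
scene (380, 172) [0.592  0.2796 0.02  ] [143. 146. 148.]
(257, 160) [174. 140.  85.]
(411, 164) [174. 140.  86.]
(400, 200) [119.  96.  62.]
(404, 205) [202. 163. 111.]
(412, 205) [125. 125. 123.]
(414, 204) [61. 55. 46.]
(415, 210) [143. 135. 122.]
(249, 217) ('scene', 'top') [0.5005 0.3533 0.0753] 125.33
(249, 217) ('top',) [0.5002 0.3529 0.0372] 13.75
(249, 217) ('scene',) [0.5002 0.3539 0.154 ] 110.51
(272, 192) ('scene', 'top') [0.5895 0.2808 0.5261] 8.08
(272, 192) ('top',) [0.5888 0.2806 0.5482] 2.41
(272, 192) ('scene',) [0.5899 0.2807 0.5135] 5.0
(285, 231) ('scene', 'top') [0.4513 0.235  0.2891] 361.44
(285, 231) ('top',) [0.4516 0.2346 0.2736] 179.14
(285, 231) ('scene',) [0.4508 0.2355 0.3314] 181.77
```

```bash
python3 - <<'E'
from fit import *
I=dict(np.load("im0.npz"))
ys={n:seg_gray(I[n])*seg_bright(I[n],50,130) for n in I}
for uv in [(249,217),(272,192),(285,231)]:
    b=back("top",uv,.03)
    for cams in (("scene","top"),("top",),("scene",)):
        p,e=fit(ys,YOKE,[b[0],b[1],.2],.004,cams=cams); print(uv,cams,p.round(4),round(e,2))
g={n:seg_gray(I[n]) for n in I}
print("spacers")
for uv in [(414,205),(433,203),(452,200),(418,229),(437,229),(457,228)]:
    b=back("top",uv,.03); t=20 if uv[0] in(414,433,418) else 41
    for cams in (("scene","top"),("top",),("scene",)):
        p,e=fit(g,SP,[b[0],b[1],-.05,t/100],.010,4,cams=cams,r=13); print(uv,cams,p.round(4),round(e,2))
print("fixture")
FX=[box(0,0,100,190,0,12),box(0,80,50,50,12,78)]
FX=[box(0,0,100,190,0,12),box(0,0,18,150,50,70)]
for cams in (("scene","top"),("top",),("scene",)):
    p,e=fit(g,FX,[.505,.05,-.17],0.,cams=cams,r=48); print(cams,p.round(4),round(e,2))
E
```

```text
(249, 217) ('scene', 'top') [0.5004 0.3532 0.0772] 7.82
(249, 217) ('top',) [0.5001 0.3529 0.0416] 3.18
(249, 217) ('scene',) [0.5008 0.3531 0.1162] 3.79
(272, 192) ('scene', 'top') [0.5896 0.2808 0.5548] 5.28
(272, 192) ('top',) [0.5885 0.2804 0.5422] 2.52
(272, 192) ('scene',) [0.5898 0.2806 0.5502] 2.05
(285, 231) ('scene', 'top') [0.4522 0.2347 0.2806] 19.02
(285, 231) ('top',) [0.4516 0.2346 0.2724] 2.97
(285, 231) ('scene',) [0.4525 0.2346 0.3154] 15.68
spacers
(414, 205) ('scene', 'top') [ 0.5481 -0.2166  0.1614  0.1939] 8.5
(414, 205) ('top',) [ 0.5469 -0.2163  0.1689  0.1882] 2.57
(414, 205) ('scene',) [ 0.549  -0.2171  0.1613  0.1859] 3.39
(433, 203) ('scene', 'top') [ 0.5547 -0.2813  0.0858  0.2239] 12.14
(433, 203) ('top',) [ 0.5535 -0.2809  0.0807  0.2135] 5.9
(433, 203) ('scene',) [ 0.5553 -0.2813  0.0697  0.2236] 4.06
(452, 200) ('scene', 'top') [ 0.5667 -0.3496  0.1605  0.4282] 10.23
(452, 200) ('top',) [ 0.5654 -0.3498  0.1644  0.421 ] 2.84
(452, 200) ('scene',) [ 0.5677 -0.3494  0.1529  0.4322] 2.49
(418, 229) ('scene', 'top') [ 0.4636 -0.2259  0.0757  0.1619] 8.61
(418, 229) ('top',) [ 0.4629 -0.2256  0.0937  0.1545] 4.94
(418, 229) ('scene',) [ 0.4646 -0.2263  0.0836  0.1599] 2.17
(437, 229) ('scene', 'top') [ 0.467  -0.295   0.0884  0.4004] 7.05
(437, 229) ('top',) [ 0.4662 -0.2954  0.0879  0.3917] 3.23
(437, 229) ('scene',) [ 0.4679 -0.295   0.0743  0.4035] 1.54
(457, 228) ('scene', 'top') [ 0.471  -0.3641  0.1466  0.3702] 7.45
(457, 228) ('top',) [ 0.4699 -0.3642  0.1438  0.3569] 2.94
(457, 228) ('scene',) [ 0.4717 -0.3638  0.1509  0.3759] 1.88
fixture
('scene', 'top') [ 0.5086  0.0528 -0.1726] 1262.23
('top',) [ 0.508   0.0522 -0.1717] 339.45
('scene',) [ 0.5095  0.0534 -0.1736] 915.49
```

```bash
python3 - <<'E'
from fit import *
I=dict(np.load("im0.npz"))
ys={n:seg_gray(I[n])*seg_bright(I[n],40,100) for n in I}
for n in ys:
    cv2.imwrite(f"pics/seg_{n}.png",(cv2.resize(ys[n][150:260,200:480] if n=="top" else ys[n][110:330,140:430],None,fx=2.5,fy=2.5)*255).astype(np.uint8))
def run(cams,r=44):
    p0=[.5085,.0525,-.172,-.055]
    R={n:(lambda u,v:(int(u)-46,int(v)-46,int(u)+46,int(v)+46))(*proj(n,[[p0[0],p0[1],.03]])[0]) for n in cams}
    D={}
    W={}
    for n in cams:
        x0,y0,x1,y1=R[n]; D[n]=ys[n][y0:y1,x0:x1]
        near=mask(n,pose([box(0,0,130,222,0,78)],*p0[:3],0),R[n])>0
        W[n]=near&True
    def f(p):
        e=0
        for n in cams:
            bx=[box(0,0,100,190,0,12),box(0,75,50,40,0,78),box(0,p[3]*1000,50,20,0,78),box(0,0,18,150,52,70)]
            # cheek thickness param
            bx[1]=box(0,55+p[4]*500,50,p[4]*1000,0,78)
            m=cv2.GaussianBlur(mask(n,pose(bx,p[0],p[1],p[2],0),R[n]),(0,0),.6)
            e+=(((m-D[n])**2)*W[n]).sum()
        return e
    q=np.array(p0+[.02]); sim=np.vstack([q]+[q+d for d in np.diag([.005,.005,.05,.006,.006])])
    o=minimize(f,q,method="Nelder-Mead",options=dict(initial_simplex=sim,xatol=1e-5,fatol=1e-3,maxiter=900)); return o.x,o.fun
for cams in (("scene","top"),("top",),("scene",)):
    p,e=run(cams); print(cams,p.round(4),round(e,2))
E
```

```text
('scene', 'top') [ 0.509   0.0523 -0.1735 -0.0571  0.0244] 90.08
('top',) [ 0.5079  0.0522 -0.1719 -0.0561  0.0251] 25.6
('scene',) [ 0.51    0.0525 -0.1749 -0.0577  0.0234] 53.97
```

```bash
python3 - <<'E'
from fit import *
I=dict(np.load("im0.npz"))
# intensity along bar axis
p=[.5086,.0528,-.1726]
for n in I:
  g=I[n].mean(2).astype(np.float32)
  for z,lab in((.070,'bar'),(.078,'top')):
    ys_=np.arange(-75,85,2.)
    out=[]
    for y in ys_:
        v=[]
        for x in(-5,0,5):
            c,s=np.cos(p[2]),np.sin(p[2]); P=[[p[0]+(c*x-s*y)/1000,p[1]+(s*x+c*y)/1000,z]]
            u=proj(n,P)[0]; v.append(cv2.getRectSubPix(g,(1,1),(float(u[0]),float(u[1])))[0,0])
        out.append(np.mean(v))
    print(n,lab,[(int(a),int(b)) for a,b in zip(ys_,out)])
E
```

```text
scene bar [(-75, 129), (-73, 133), (-71, 133), (-69, 132), (-67, 136), (-65, 148), (-63, 163), (-61, 169), (-59, 171), (-57, 171), (-55, 171), (-53, 171), (-51, 170), (-49, 168), (-47, 161), (-45, 147), (-43, 136), (-41, 136), (-39, 138), (-37, 139), (-35, 140), (-33, 140), (-31, 141), (-29, 140), (-27, 140), (-25, 140), (-23, 139), (-21, 138), (-19, 138), (-17, 140), (-15, 141), (-13, 142), (-11, 141), (-9, 141), (-7, 143), (-5, 142), (-3, 141), (-1, 141), (1, 139), (3, 138), (5, 139), (7, 141), (9, 141), (11, 142), (13, 142), (15, 142), (17, 143), (19, 142), (21, 142), (23, 141), (25, 140), (27, 139), (29, 140), (31, 141), (33, 141), (35, 141), (37, 141), (39, 140), (41, 139), (43, 138), (45, 136), (47, 136), (49, 135), (51, 132), (53, 130), (55, 132), (57, 143), (59, 157), (61, 168), (63, 173), (65, 175), (67, 176), (69, 175), (71, 175), (73, 175), (75, 175), (77, 175), (79, 172), (81, 164), (83, 150)]
scene top [(-75, 127), (-73, 127), (-71, 130), (-69, 142), (-67, 158), (-65, 169), (-63, 172), (-61, 171), (-59, 171), (-57, 171), (-55, 171), (-53, 169), (-51, 161), (-49, 146), (-
[... 1871 characters left out ...]
1, 149), (-39, 149), (-37, 149), (-35, 150), (-33, 151), (-31, 152), (-29, 151), (-27, 150), (-25, 150), (-23, 150), (-21, 149), (-19, 149), (-17, 150), (-15, 152), (-13, 153), (-11, 153), (-9, 152), (-7, 150), (-5, 150), (-3, 150), (-1, 150), (1, 151), (3, 151), (5, 153), (7, 153), (9, 152), (11, 151), (13, 151), (15, 151), (17, 150), (19, 151), (21, 152), (23, 153), (25, 153), (27, 153), (29, 151), (31, 151), (33, 150), (35, 150), (37, 150), (39, 151), (41, 151), (43, 152), (45, 152), (47, 151), (49, 150), (51, 149), (53, 148), (55, 166), (57, 183), (59, 184), (61, 184), (63, 184), (65, 184), (67, 184), (69, 184), (71, 184), (73, 184), (75, 184), (77, 182), (79, 169), (81, 170), (83, 181)]
```

View pics/seg_top.png

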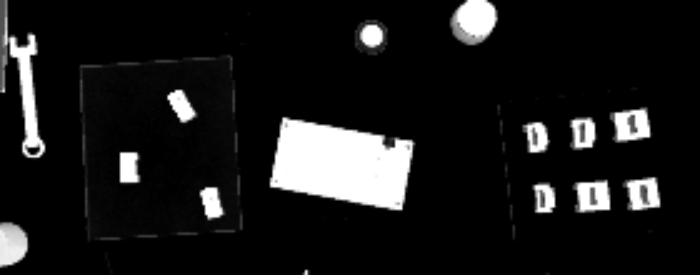

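View pics/seg_scene.png

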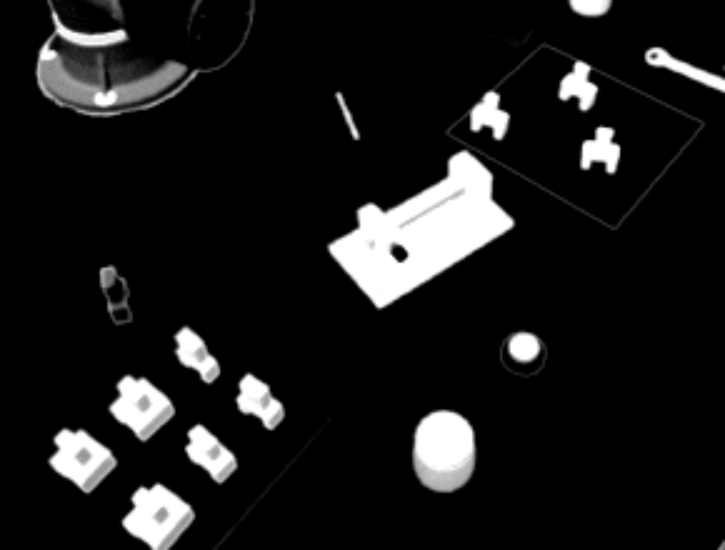

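Emit:
{"api": "jog_arm", "payload": {"moves": [[0,0,0.13,25,62,-4,94],[0,0,0.13,25,62,-4,94],[0,0,0.13,25,62,-4,94],[0,0,0.13,25,62,-4,94],[0,0,0.13,25,62,-4,94],[0,0,0.13,25,62,-4,94],[0,0,0.13,25,62,-4,94],[0,0,0.13,25,62,-4,94],[0,0,0.13,25,62,-4,94],[0,0,0.13,25,62,-4,94],[0,0,0.13,25,62,-4,94],[0,0,0.13,25,62,-4,94]]}}

```text
time: 2.8
tool_pos: [0.4344, 0.1686, 0.2582]
ee_rot: [3.141, -0.001, 0.278]
wrist_force: [0.1, -1.6, -0.3]
width: 0.0939
```

Emit:
{"api": "jog_arm", "payload": {"moves": [[0,0,0,0,0,0,94],[0,0,0,0,0,0,94]]}}

```text
time: 3.05
tool_pos: [0.4337, 0.166, 0.2577]
ee_rot: [3.141, 0.001, 0.273]
wrist_force: [0.6, -0.8, -0.8]
width: 0.094
```

```bash
cat > go.py <<'E'
import sys
from bench import *
import numpy as np
def rem(x,y,yaw,z):
    o=get_obs(); p=o["tool_pos"]*1000; r=o["ee_rot"]
    print("t",round(o["time"],2),"rem mm",np.round([x*1000-p[0],y*1000-p[1],z*1000-p[2]],1),"rem yaw",round((yaw-r[2]+np.pi/2)%np.pi-np.pi/2,4),"F",o["wrist_force"].round(1),"w",round(o["width"]*1000,1),"yaw",round(r[2],3),"rp",r[:2].round(3))
if __name__=="__main__": rem(*map(float,sys.argv[1:5]))
E
python3 go.py .452 .2347 .28 .130
```

```text
t 3.05 rem mm [  18.3   68.7 -127.7] rem yaw 0.0072 F [ 0.6 -0.8 -0.8] w 94.0 yaw 0.273 rp [3.141e+00 1.000e-03]
```

Emit:
{"api": "jog_arm", "payload": {"moves": [[0,0,0,9,34,0,50],[0,0,0.007,9,35,0,50],[0,0,0,0,0,-50,50],[0,0,0,0,0,-50,50],[0,0,0,0,0,0,50]]}}

```text
time: 3.68
tool_pos: [0.4495, 0.2326, 0.1542]
ee_rot: [3.14, 0.009, 0.277]
wrist_force: [-0.3, -0.3, -0.2]
width: 0.051
```

```bash
cat > snap.py <<'E'
import sys,cv2
from bench import *
# snap.py cam out x0 y0 x1 y1 k
n,o=sys.argv[1:3]; x0,y0,x1,y1,k=map(int,sys.argv[3:8])
cv2.imwrite(f"pics/{o}.png",cv2.resize(snapshot(n)[y0:y1,x0:x1,::-1],None,fx=k,fy=k,interpolation=cv2.INTER_CUBIC))
E
python3 go.py .452 .2347 .28 .130; python3 snap.py scene g1 280 80 440 200 5
```

```text
t 3.67 rem mm [  2.5   2.1 -24.2] rem yaw 0.0031 F [-0.3 -0.3 -0.2] w 51.0 yaw 0.277 rp [3.14  0.009]
```

View pics/g1.png

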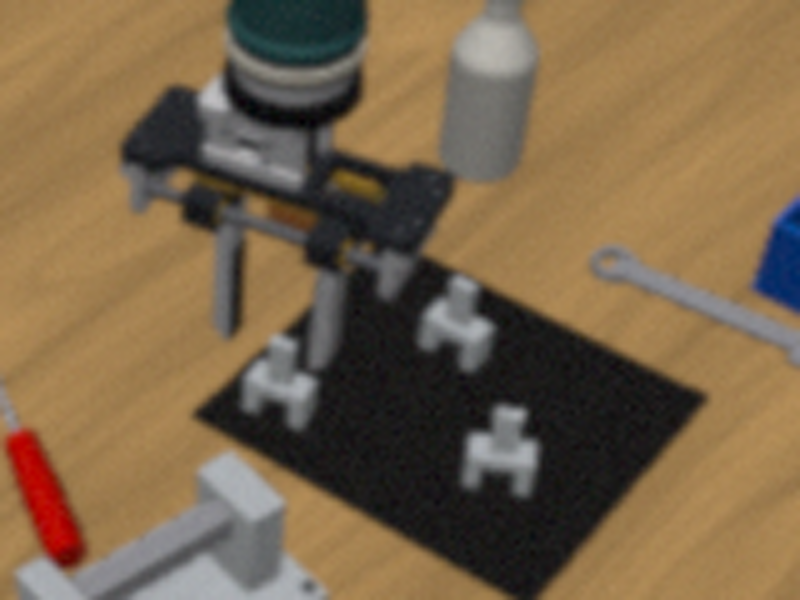

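Emit:
{"api": "jog_arm", "payload": {"moves": [[0,0,0.003,2.5,2,-24,50],[0,0,0,0,0,0,50],[0,0,0,0,0,0,30],[0,0,0,0,0,0,10],[0,0,0,0,0,0,10],[0,0,0,0,0,0,10]]}}

```text
time: 4.47
tool_pos: [0.4544, 0.2374, 0.1342]
ee_rot: [-3.142, -0.0, 0.283]
wrist_force: [-0.2, 1.2, -1.1]
width: 0.0157
```

```bash
python3 go.py .452 .2347 .28 .130
```

```text
t 4.47 rem mm [-2.4 -2.7 -4.2] rem yaw -0.0031 F [-0.2  1.2 -1.1] w 15.7 yaw 0.283 rp [-3.142 -0.   ]
```

Emit:
{"api": "jog_arm", "payload": {"moves": [[0,0,0,0,0,45,10],[0,0,0,0,0,46,10],[0,0,-0.152,20,-48,0,10],[0,0,-0.152,20,-48,0,10],[0,0,-0.152,21,-49,0,10],[0,0,0,0,0,0,10],[0,0,0,0,0,0,10]]}}

```text
time: 5.35
tool_pos: [0.5152, 0.0926, 0.2246]
ee_rot: [-3.141, 0.001, -0.172]
wrist_force: [0.9, 0.9, -1.2]
width: 0.0159
```

```bash
python3 go.py .5156 .0927 -.173 .182;python3 - <<'E'
from bench import *
for i in range(4):
    snapshot("top"); o=get_obs(); print(o["tool_pos"],o["wrist_force"])
E
python3 snap.py scene g2 240 100 400 220 5; python3 snap.py top g3 280 160 400 250 6
```

```text
t 5.35 rem mm [  0.4   0.1 -42.6] rem yaw -0.0005 F [ 0.9  0.9 -1.2] w 15.9 yaw -0.172 rp [-3.141e+00  1.000e-03]
[0.5150619  0.09315154 0.22465616] [ 0.3004857  -0.11016297 -0.23737805]
[0.51498923 0.09346042 0.22472317] [-0.0654464   0.13977522 -0.3101386 ]
[0.51500926 0.0935857  0.22481676] [ 0.30852446  0.21991279 -1.50911717]
[0.51500817 0.09357122 0.22483578] [ 0.12035446 -0.05740209 -0.02322685]
```

View pics/g2.png

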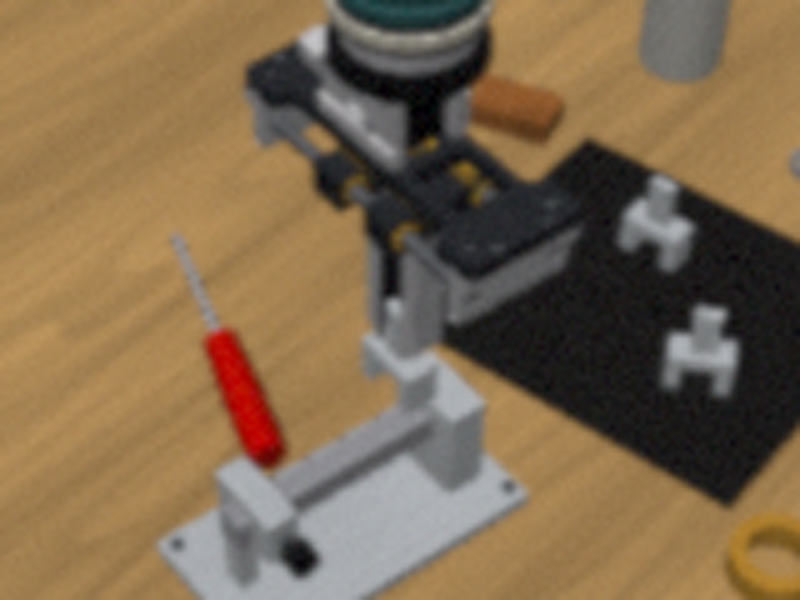

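View pics/g3.png

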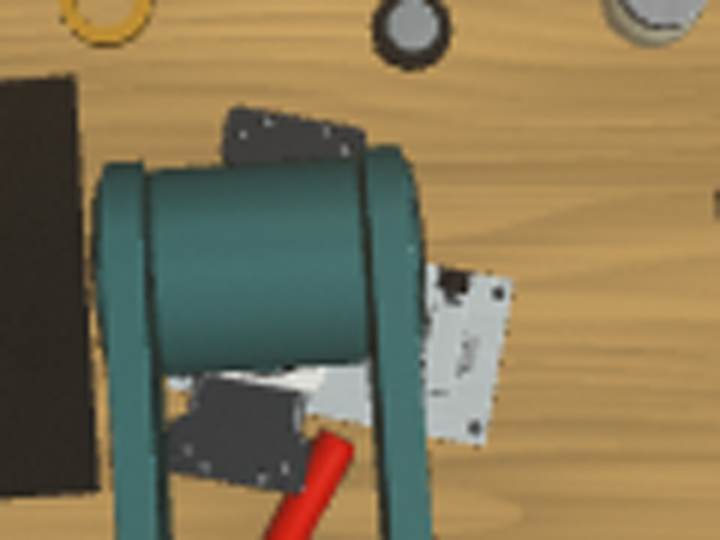

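Emit:
{"api": "jog_arm", "payload": {"moves": [[0,0,0,0,0,-19,10],[0,0,0,0,0,-5,10],[0,0,0,0,0,-4,10],[0,0,0,0,0,0,10]]}}

```text
time: 6.15
tool_pos: [0.5155, 0.0924, 0.197]
ee_rot: [3.142, -0.0, -0.173]
wrist_force: [0.5, -0.6, -0.6]
width: 0.0153
```

```bash
python3 go.py .5156 .0927 -.173 .182
```

```text
t 6.15 rem mm [  0.1   0.3 -15. ] rem yaw -0.0002 F [ 0.5 -0.6 -0.6] w 15.3 yaw -0.173 rp [ 3.142 -0.   ]
```

Emit:
{"api": "jog_arm", "payload": {"moves": [[0,0,0,0,0,-5,10],[0,0,0,0,0,-5,10],[0,0,0,0,0,-4,10],[0,0,0,0,0,0,10]]}}

```text
time: 6.65
tool_pos: [0.5153, 0.0923, 0.1825]
ee_rot: [3.141, 0.001, -0.173]
wrist_force: [0.5, 0.0, 0.2]
width: 0.0156
```

```bash
python3 go.py .5156 .0927 -.173 .182;python3 snap.py scene g4 240 100 400 220 5
```

```text
t 6.65 rem mm [ 0.3  0.4 -0.5] rem yaw 0.0 F [0.5 0.  0.2] w 15.6 yaw -0.173 rp [3.141e+00 1.000e-03]
```

View pics/g4.png

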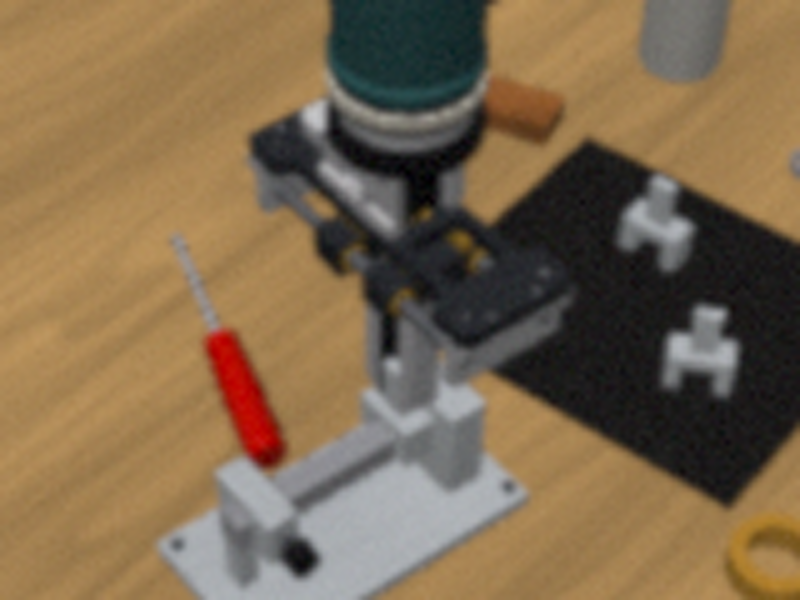

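Emit:
{"api": "jog_arm", "payload": {"moves": [[0,0,0,0.3,2,0,10],[0,0,0,0.3,2,0,10],[0,0,0,0,0,0,10]]}}

```text
time: 7.08
tool_pos: [0.5161, 0.0965, 0.183]
ee_rot: [-3.141, -0.0, -0.173]
wrist_force: [-0.6, 0.2, -0.2]
width: 0.0156
```

Emit:
{"api": "jog_arm", "payload": {"moves": [[0,0,0,0.2,1,0,10],[0,0,0,0,0,0,10]]}}

```text
time: 7.32
tool_pos: [0.5163, 0.0974, 0.1829]
ee_rot: [3.142, -0.0, -0.173]
wrist_force: [-0.1, -0.7, -0.3]
width: 0.0156
```

Emit:
{"api": "jog_arm", "payload": {"moves": [[0,0,0,0.2,1,0,10],[0,0,0,0,0,0,10]]}}

```text
time: 7.58
tool_pos: [0.5165, 0.0984, 0.1829]
ee_rot: [-3.142, -0.0, -0.173]
wrist_force: [0.3, -0.1, -1.0]
width: 0.0154
```

Emit:
{"api": "jog_arm", "payload": {"moves": [[0,0,0,0.2,1,0,10],[0,0,0,0,0,0,10]]}}

```text
time: 7.82
tool_pos: [0.5167, 0.0993, 0.1829]
ee_rot: [3.141, -0.0, -0.173]
wrist_force: [-0.6, -0.1, -0.4]
width: 0.0157
```

Emit:
{"api": "jog_arm", "payload": {"moves": [[0,0,0,0.2,1,0,10],[0,0,0,0,0,0,10]]}}

```text
time: 8.07
tool_pos: [0.5168, 0.0997, 0.1829]
ee_rot: [3.14, 0.0, -0.173]
wrist_force: [-1.0, -4.8, 0.3]
width: 0.0157
```

Emit:
{"api": "jog_arm", "payload": {"moves": [[0,0,0,0.2,1,0,10],[0,0,0,0,0,0,10]]}}

```text
time: 8.32
tool_pos: [0.5168, 0.0999, 0.183]
ee_rot: [3.138, 0.0, -0.173]
wrist_force: [-0.8, -5.0, 0.9]
width: 0.0156
```

Emit:
{"api": "jog_arm", "payload": {"moves": [[0,0,0,0,0,-1,10],[0,0,0,0,0,0,40],[0,0,0,0,0,0,40],[0,0,0,0,0,40,45],[0,0,0.145,12,30,20,45],[0,0,0.145,15,38,0,45],[0,0,0.145,15,38,0,45],[0,0,0.145,15,38,0,45],[0,0,0.145,15,38,0,45],[0,0,0,0,0,-30,45],[0,0,0,0,0,-30,45],[0,0,0,0,0,0,45]]}}

```text
time: 9.82
tool_pos: [0.5875, 0.2834, 0.1782]
ee_rot: [-3.14, 0.007, 0.553]
wrist_force: [-0.4, -0.1, -0.5]
width: 0.0449
```

```bash
python3 go.py .5893 .2806 .55 .130;python3 snap.py scene g5 250 80 410 220 5
```

```text
t 9.82 rem mm [  1.8  -2.8 -48.2] rem yaw -0.0026 F [-0.4 -0.1 -0.5] w 44.9 yaw 0.553 rp [-3.14   0.007]
```

View pics/g5.png

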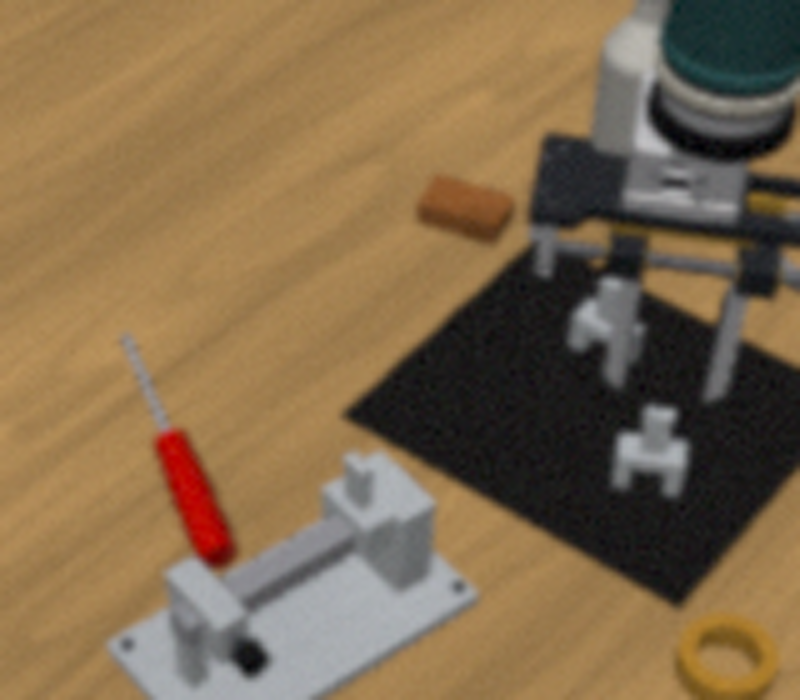

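Emit:
{"api": "jog_arm", "payload": {"moves": [[0,0,0,0,0,-18,45],[0,0,0,0,0,0,45],[0,0,0,0,0,0,45]]}}

```text
time: 10.25
tool_pos: [0.5892, 0.2833, 0.1644]
ee_rot: [3.142, -0.001, 0.552]
wrist_force: [0.6, -0.3, -0.7]
width: 0.0449
```

```bash
python3 go.py .5893 .2806 .55 .130
```

```text
t 10.25 rem mm [  0.1  -2.7 -34.4] rem yaw -0.0018 F [ 0.6 -0.3 -0.7] w 44.9 yaw 0.552 rp [ 3.142e+00 -1.000e-03]
```

Emit:
{"api": "jog_arm", "payload": {"moves": [[0,0,0,0,-1.5,-17,45],[0,0,0,0,-1,-17,45],[0,0,0,0,0,0,45],[0,0,0,0,0,0,30],[0,0,0,0,0,0,10],[0,0,0,0,0,0,10],[0,0,0,0,0,0,10]]}}

```text
time: 11.12
tool_pos: [0.5892, 0.2809, 0.1305]
ee_rot: [3.141, -0.001, 0.552]
wrist_force: [0.2, 1.4, 1.4]
width: 0.0155
```

```bash
python3 go.py .5131 .0780 -.173 .182
```

```text
t 11.12 rem mm [ -76.1 -202.9   51.5] rem yaw -0.7251 F [0.2 1.4 1.4] w 15.5 yaw 0.552 rp [ 3.141e+00 -1.000e-03]
```

Emit:
{"api": "jog_arm", "payload": {"moves": [[0,0,0,0,0,60,10],[0,0,0,0,0,60,10],[0,0,-0.145,-16,-42,0,10],[0,0,-0.145,-16,-42,0,10],[0,0,-0.145,-15,-43,0,10],[0,0,-0.145,-16,-42,0,10],[0,0,-0.145,-15,-43,0,10],[0,0,0,0,0,0,10],[0,0,0,0,0,0,10],[0,0,0,0,0,0,10]]}}

```text
time: 12.38
tool_pos: [0.5114, 0.0698, 0.2499]
ee_rot: [-3.141, -0.0, -0.171]
wrist_force: [0.2, 0.5, -0.5]
width: 0.0158
```

```bash
python3 go.py .5114 .0690 -.173 .1785
```

```text
t 12.38 rem mm [  0.   -0.8 -71.4] rem yaw -0.002 F [ 0.2  0.5 -0.5] w 15.8 yaw -0.171 rp [-3.141 -0.   ]
```

Emit:
{"api": "jog_arm", "payload": {"moves": [[0,0,-0.002,0,-1,-30,10],[0,0,0,0,0,-15,10],[0,0,0,0,0,-5,10],[0,0,0,0,0,-5,10],[0,0,0,0,0,0,10]]}}

```text
time: 13.0
tool_pos: [0.5113, 0.0679, 0.1952]
ee_rot: [-3.142, -0.0, -0.175]
wrist_force: [-0.3, -0.5, -0.3]
width: 0.0159
```

```bash
python3 go.py .5114 .0690 -.173 .1785;python3 snap.py scene g6 250 100 400 220 5
```

```text
t 13.0 rem mm [  0.1   1.1 -16.7] rem yaw 0.0018 F [-0.3 -0.5 -0.3] w 15.9 yaw -0.175 rp [-3.142 -0.   ]
```

View pics/g6.png

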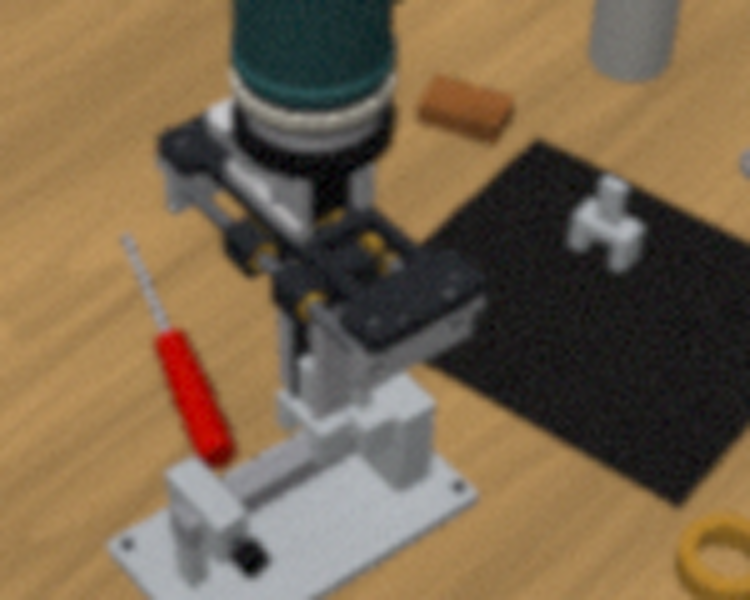

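Emit:
{"api": "jog_arm", "payload": {"moves": [[0,0,0,0,0,-5,10],[0,0,0,0,0,-5,10],[0,0,0,0,0,-5,10],[0,0,0,0,0,-1,10],[0,0,0,0.4,2,0,10],[0,0,0,0.4,2,0,10],[0,0,0,0.3,2,0,10],[0,0,0,0,0,0,10]]}}

```text
time: 14.05
tool_pos: [0.5122, 0.074, 0.179]
ee_rot: [3.142, -0.0, -0.175]
wrist_force: [-0.4, -0.2, -1.4]
width: 0.0157
```

Emit:
{"api": "jog_arm", "payload": {"moves": [[0,0,0,0.2,1,0,10],[0,0,0,0,0,0,10]]}}

```text
time: 14.3
tool_pos: [0.5124, 0.0749, 0.1789]
ee_rot: [3.142, -0.0, -0.175]
wrist_force: [-0.2, 0.3, 0.2]
width: 0.0157
```

Emit:
{"api": "jog_arm", "payload": {"moves": [[0,0,0,0.2,1,0,10],[0,0,0,0,0,0,10]]}}

```text
time: 14.55
tool_pos: [0.5126, 0.0759, 0.1789]
ee_rot: [3.142, -0.0, -0.175]
wrist_force: [-0.2, 0.4, -1.0]
width: 0.016
```

Emit:
{"api": "jog_arm", "payload": {"moves": [[0,0,0,0.2,1,0,10],[0,0,0,0,0,0,10]]}}

```text
time: 14.8
tool_pos: [0.5128, 0.0769, 0.1789]
ee_rot: [-3.142, -0.0, -0.175]
wrist_force: [-0.9, -0.4, 0.1]
width: 0.0159
```

Emit:
{"api": "jog_arm", "payload": {"moves": [[0,0,0,0.2,1,0,10],[0,0,0,0,0,0,10]]}}

```text
time: 15.05
tool_pos: [0.513, 0.0779, 0.1789]
ee_rot: [-3.142, -0.0, -0.175]
wrist_force: [0.2, 0.5, -0.2]
width: 0.0157
```

Emit:
{"api": "jog_arm", "payload": {"moves": [[0,0,0,0.2,1,0,10],[0,0,0,0,0,0,10]]}}

```text
time: 15.3
tool_pos: [0.5131, 0.0784, 0.1789]
ee_rot: [3.14, -0.0, -0.175]
wrist_force: [0.1, -2.3, 0.0]
width: 0.0154
```

Emit:
{"api": "jog_arm", "payload": {"moves": [[0,0,0,0.1,0.5,0,10],[0,0,0,0,0,-0.5,40],[0,0,0,0,0,0,40],[0,0,0,0,0,40,45],[0,0,0,0,20,30,45],[0,0,0.05,-2,50,0,45],[0,0,0.05,-3,50,0,45],[0,0,0.05,-3,50,0,45],[0,0,0.05,-3,50,0,45],[0,0,0.05,-2,50,0,45],[0,0,0,0,0,0,45]]}}

```text
time: 16.68
tool_pos: [0.4993, 0.3527, 0.2478]
ee_rot: [-3.14, 0.001, 0.08]
wrist_force: [1.2, -0.6, 0.5]
width: 0.0448
```

```bash
cat > look.py <<'E'
from fit import *
import sys
# look.py x y yaw z cams
x,y,yaw,z=map(float,sys.argv[1:5]); cams=sys.argv[5].split(",")
I={n:grab(n,2) for n in cams}; ys={n:seg_gray(I[n])*seg_bright(I[n],50,130) for n in cams}
for c in ([cams] if len(cams)==1 else [cams]+[[k] for k in cams]):
    p,e=fit(ys,YOKE,[x,y,yaw],z,cams=c); print(c,p.round(4),round(e,2))
E
python3 look.py .5003 .353 .077 .004 scene;python3 go.py .5003 .353 .077 .130;python3 snap.py scene g7 250 60 410 220 5
```

```text
['scene'] [0.5008 0.3531 0.1144] 3.84
t 16.77 rem mm [   0.3    3.3 -118.1] rem yaw 0.0011 F [0.5 0.4 0.2] w 45.2 yaw 0.076 rp [3.141 0.   ]
```

View pics/g7.png

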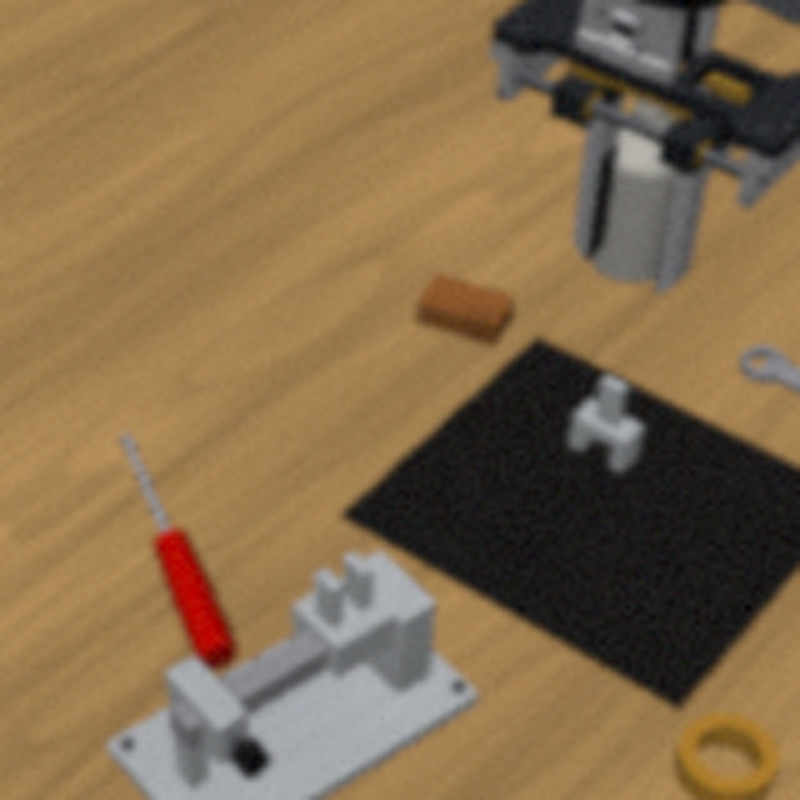

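Emit:
{"api": "jog_arm", "payload": {"moves": [[0,0,0.015,0,1,-40,45],[0,0,0,0,1,-40,45],[0,0,0,0,1,-20,45],[0,0,0,0,0,-17,45],[0,0,0,0,0,0,45],[0,0,0,0,0,0,30],[0,0,0,0,0,0,10],[0,0,0,0,0,0,10],[0,0,0,0,0,0,10]]}}

```text
time: 17.95
tool_pos: [0.5006, 0.3526, 0.1321]
ee_rot: [-3.141, -0.001, 0.09]
wrist_force: [0.4, 0.8, 0.9]
width: 0.0156
```

```bash
python3 go.py .5080 .0494 -.174 .182
```

```text
t 17.95 rem mm [   7.4 -303.2   49.9] rem yaw -0.2641 F [0.4 0.8 0.9] w 15.6 yaw 0.09 rp [-3.141e+00 -1.000e-03]
```

Emit:
{"api": "jog_arm", "payload": {"moves": [[0,0,0,0,0,60,10],[0,0,0,0,0,60,10],[0,0,-0.044,1,-50,0,10],[0,0,-0.044,1,-50,0,10],[0,0,-0.044,1,-50,0,10],[0,0,-0.044,1,-50,0,10],[0,0,-0.044,2,-50,0,10],[0,0,-0.044,2,-52,0,10],[0,0,0,0,0,0,10],[0,0,0,0,0,0,10],[0,0,0,0,0,0,10]]}}

```text
time: 19.32
tool_pos: [0.5082, 0.0515, 0.2513]
ee_rot: [-3.141, 0.0, -0.172]
wrist_force: [0.1, -0.2, -0.5]
width: 0.0155
```

```bash
python3 go.py .5083 .0506 -.174 .180
```

```text
t 19.32 rem mm [  0.1  -0.9 -71.3] rem yaw -0.002 F [ 0.1 -0.2 -0.5] w 15.5 yaw -0.172 rp [-3.141  0.   ]
```

Emit:
{"api": "jog_arm", "payload": {"moves": [[0,0,-0.002,0,-1,-30,10],[0,0,0,0,0,-15,10],[0,0,0,0,0,-5,10],[0,0,0,0,0,-5,10],[0,0,0,0,0,0,10]]}}

```text
time: 19.95
tool_pos: [0.5084, 0.0494, 0.1967]
ee_rot: [-3.142, -0.0, -0.176]
wrist_force: [0.2, 1.0, -0.4]
width: 0.0154
```

```bash
python3 go.py .5083 .0506 -.174 .180;python3 snap.py scene g8 250 100 400 220 5
```

```text
t 19.95 rem mm [ -0.1   1.2 -16.7] rem yaw 0.0018 F [ 0.2  1.  -0.4] w 15.4 yaw -0.176 rp [-3.142 -0.   ]
```

View pics/g8.png

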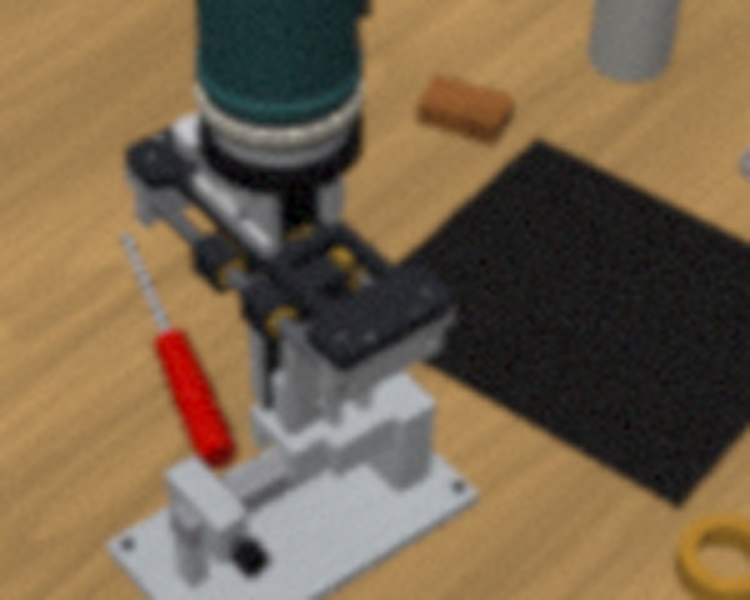

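Emit:
{"api": "jog_arm", "payload": {"moves": [[0,0,0,0,0,-5,10],[0,0,0,0,0,-5,10],[0,0,0,0,0,-5,10],[0,0,0,0,0,-1.5,10],[0,0,0,0.4,2,0,10],[0,0,0,0.4,2,0,10],[0,0,0,0.3,2,0,10],[0,0,0,0,0,0,10]]}}

```text
time: 21.0
tool_pos: [0.5096, 0.0556, 0.1801]
ee_rot: [-3.141, -0.001, -0.176]
wrist_force: [-0.2, 0.2, 0.5]
width: 0.0156
```

Emit:
{"api": "jog_arm", "payload": {"moves": [[0,0,0,0.2,1,0,10],[0,0,0,0,0,0,10]]}}

```text
time: 21.25
tool_pos: [0.5097, 0.0563, 0.18]
ee_rot: [3.141, -0.0, -0.176]
wrist_force: [0.5, -0.6, 2.7]
width: 0.0155
```

Emit:
{"api": "jog_arm", "payload": {"moves": [[0,0,0,0.2,1,0,10],[0,0,0,0,0,0,10]]}}

```text
time: 21.5
tool_pos: [0.5098, 0.0573, 0.1801]
ee_rot: [3.141, -0.0, -0.176]
wrist_force: [-0.5, -1.8, 2.6]
width: 0.0157
```

Emit:
{"api": "jog_arm", "payload": {"moves": [[0,0,0,0.2,1,0,10],[0,0,0,0,0,0,10]]}}

```text
time: 21.75
tool_pos: [0.5099, 0.0579, 0.1801]
ee_rot: [3.14, -0.0, -0.176]
wrist_force: [-0.4, -3.6, 2.7]
width: 0.0158
```

Emit:
{"api": "jog_arm", "payload": {"moves": [[0,0,0,0.2,1,0,10],[0,0,0,0.2,1,0,10],[0,0,0,0,0,0,10]]}}

```text
time: 22.12
tool_pos: [0.5102, 0.0585, 0.1801]
ee_rot: [3.137, -0.0, -0.176]
wrist_force: [-1.2, -6.4, 3.4]
width: 0.0159
```

Emit:
{"api": "jog_arm", "payload": {"moves": [[0,0,0,0,0,0,40],[0,0,0,0,0,0,40],[0,0,0,0,0,40,45],[0,0,0,0,0,35,55],[0,0,0.042,7,-51,0,55],[0,0,0.042,7,-51,0,55],[0,0,0.042,7,-51,0,55],[0,0,0.042,7,-51,0,55],[0,0,0.042,7,-51,0,55],[0,0,0.042,7,-51,0,55],[0,0,0.042,7,-51,0,55],[0,0,0.042,7,-51,0,55]]}}

```text
time: 23.62
tool_pos: [0.5669, -0.3487, 0.2544]
ee_rot: [-3.14, -0.001, 0.162]
wrist_force: [1.2, 0.8, 0.6]
width: 0.0552
```

```bash
python3 go.py .5665 -.3496 .158 .137;python3 snap.py scene g9 240 140 360 240 6;python3 snap.py top g10 290 180 380 240 8
```

```text
t 23.62 rem mm [  -0.4   -0.9 -117.4] rem yaw -0.0041 F [1.2 0.8 0.6] w 55.2 yaw 0.162 rp [-3.14e+00 -1.00e-03]
```

View pics/g9.png

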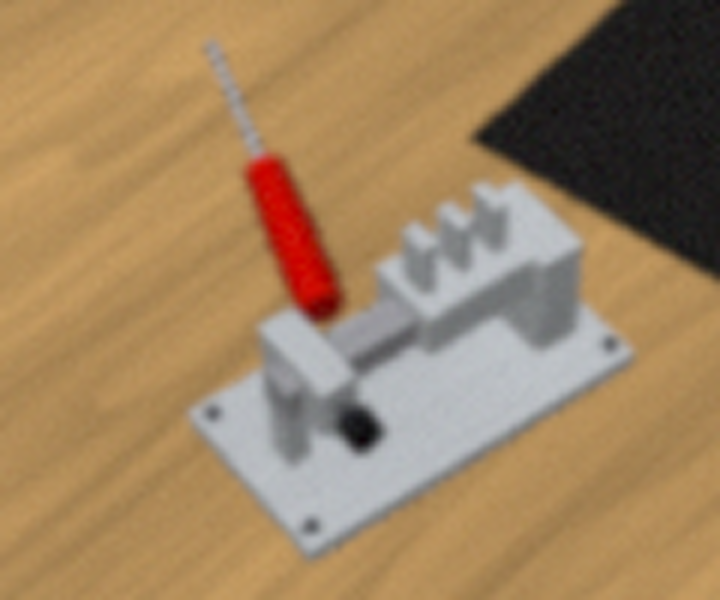

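View pics/g10.png

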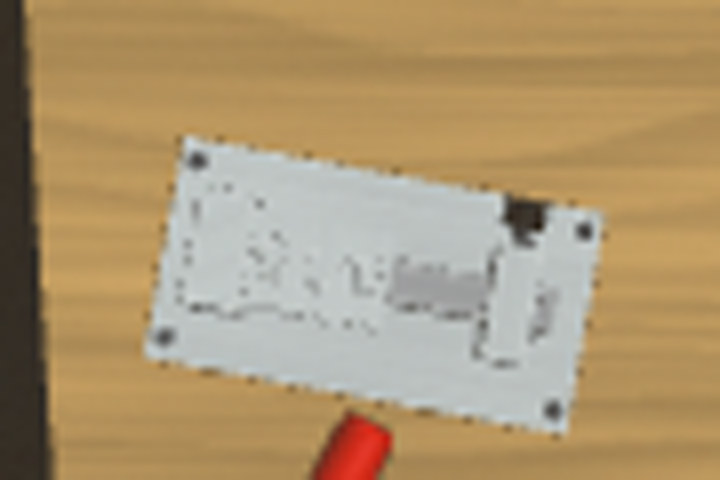

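```bash
cat > prof.py <<'E'
from fit import *
p=[.5086,.0525,-.173]
def edges(n,z,k=4,lo=-60,hi=10):
    g=grab(n,k).mean(2).astype(np.float32); ys_=np.arange(lo,hi,.5); out=[]
    for y in ys_:
        v=[]
        for x in(-5,-2.5,0,2.5,5):
            c,s=np.cos(p[2]),np.sin(p[2]); P=[[p[0]+(c*x-s*y)/1000,p[1]+(s*x+c*y)/1000,z]]
            u=proj(n,P)[0]; v.append(cv2.getRectSubPix(g,(1,1),(float(u[0]),float(u[1])))[0,0])
        out.append(np.mean(v))
    return ys_,np.array(out)
if __name__=="__main__":
    for n in("top","scene"):
        y,o=edges(n,.078); print(n,[(a,int(b)) for a,b in zip(y[::2],o[::2])])
E
python3 prof.py
```

```text
top [(np.float64(-60.0), 192), (np.float64(-59.0), 191), (np.float64(-58.0), 191), (np.float64(-57.0), 190), (np.float64(-56.0), 190), (np.float64(-55.0), 190), (np.float64(-54.0), 191), (np.float64(-53.0), 191), (np.float64(-52.0), 191), (np.float64(-51.0), 189), (np.float64(-50.0), 185), (np.float64(-49.0), 177), (np.float64(-48.0), 165), (np.float64(-47.0), 156), (np.float64(-46.0), 150), (np.float64(-45.0), 152), (np.float64(-44.0), 154), (np.float64(-43.0), 157), (np.float64(-42.0), 157), (np.float64(-41.0), 157), (np.float64(-40.0), 157), (np.float64(-39.0), 158), (np.float64(-38.0), 158), (np.float64(-37.0), 158), (np.float64(-36.0), 158), (np.float64(-35.0), 158), (np.float64(-34.0), 158), (np.float64(-33.0), 159), (np.float64(-32.0), 159), (np.float64(-31.0), 160), (np.float64(-30.0), 160), (np.float64(-29.0), 159), (np.float64(-28.0), 159), (np.float64(-27.0), 158), (np.float64(-26.0), 158), (np.float64(-25.0), 158), (np.float64(-24.0), 158), (np.float64(-23.0), 158), (np.float64(-22.0), 158), (np.float64(-21.0), 158), (np.float64(-20.0), 158), (np.float64(-19.0), 158), (np
[... 1793 characters left out ...]
, (np.float64(-18.0), 146), (np.float64(-17.0), 146), (np.float64(-16.0), 146), (np.float64(-15.0), 146), (np.float64(-14.0), 145), (np.float64(-13.0), 144), (np.float64(-12.0), 143), (np.float64(-11.0), 142), (np.float64(-10.0), 143), (np.float64(-9.0), 145), (np.float64(-8.0), 149), (np.float64(-7.0), 155), (np.float64(-6.0), 163), (np.float64(-5.0), 171), (np.float64(-4.0), 178), (np.float64(-3.0), 181), (np.float64(-2.0), 181), (np.float64(-1.0), 177), (np.float64(0.0), 171), (np.float64(1.0), 162), (np.float64(2.0), 153), (np.float64(3.0), 145), (np.float64(4.0), 139), (np.float64(5.0), 135), (np.float64(6.0), 132), (np.float64(7.0), 131), (np.float64(8.0), 132), (np.float64(9.0), 134)]
```

Emit:
{"api": "jog_arm", "payload": {"moves": [[0,0,-0.037,-50,26,0,55],[0,0,-0.037,-50,26,-40,55],[0,0,0,0,0,-40,55],[0,0,0,0,0,0,55],[0,0,0,0,0,0,55]]}}

```text
time: 24.75
tool_pos: [0.4723, -0.2986, 0.1808]
ee_rot: [3.139, -0.003, 0.087]
wrist_force: [0.3, -0.8, -0.2]
width: 0.0553
```

```bash
python3 go.py .4667 -.2952 .086 .137
```

```text
t 24.75 rem mm [ -5.6   3.4 -43.8] rem yaw -0.0006 F [ 0.3 -0.8 -0.2] w 55.3 yaw 0.087 rp [ 3.139e+00 -3.000e-03]
```

Emit:
{"api": "jog_arm", "payload": {"moves": [[0,0,0,-5.5,3.5,-22,55],[0,0,0,0,0,-18,55],[0,0,0,0,0,0,55],[0,0,0,0,0,0,55]]}}

```text
time: 25.25
tool_pos: [0.4664, -0.2952, 0.1396]
ee_rot: [3.14, -0.001, 0.086]
wrist_force: [0.5, -0.9, -0.3]
width: 0.0551
```

```bash
python3 go.py .4667 -.2952 .086 .137;python3 snap.py scene g11 140 180 300 340 5
```

```text
t 25.25 rem mm [ 0.3 -0.  -2.6] rem yaw -0.0001 F [ 0.5 -0.9 -0.3] w 55.1 yaw 0.086 rp [ 3.14e+00 -1.00e-03]
```

View pics/g11.png

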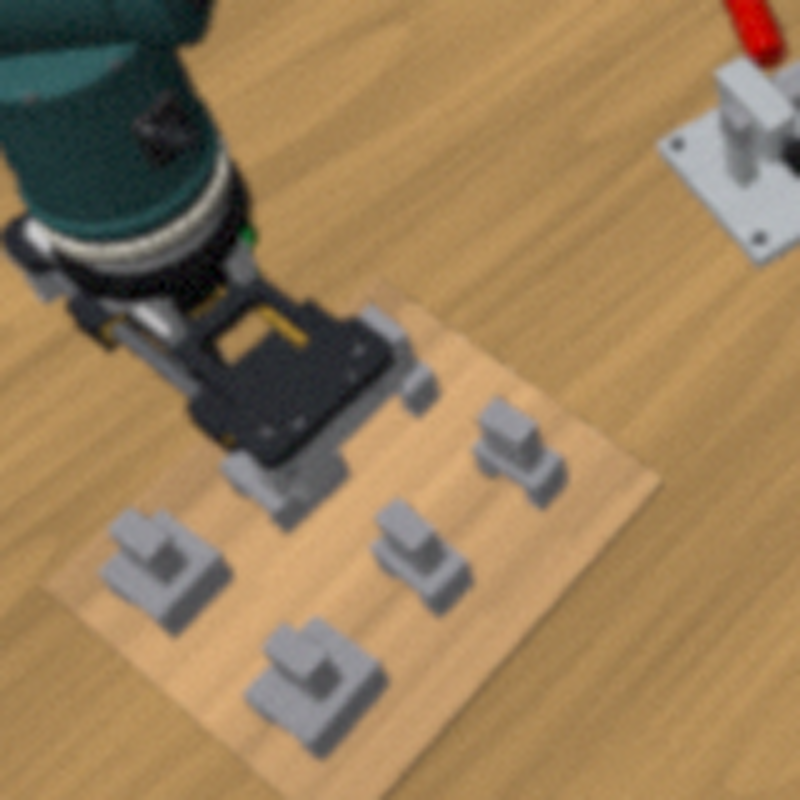

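Emit:
{"api": "jog_arm", "payload": {"moves": [[0,0,0,0,0,-2,55],[0,0,0,0,0,0,40],[0,0,0,0,0,0,18],[0,0,0,0,0,0,18],[0,0,0,0,0,0,18],[0,0,0,0,0,0,18]]}}

```text
time: 26.05
tool_pos: [0.4661, -0.2947, 0.137]
ee_rot: [3.141, -0.001, 0.086]
wrist_force: [1.9, 0.5, 0.9]
width: 0.0257
```

```bash
python3 go.py .5038 .0256 -.174 .182
```

```text
t 26.05 rem mm [ 37.7 320.3  45. ] rem yaw -0.2601 F [1.9 0.5 0.9] w 25.7 yaw 0.086 rp [ 3.141e+00 -1.000e-03]
```

Emit:
{"api": "jog_arm", "payload": {"moves": [[0,0,0,0,0,50,18],[0,0,0,0,0,55,18],[0,0,-0.037,5,46,0,18],[0,0,-0.037,5,46,0,18],[0,0,-0.037,5,46,0,18],[0,0,-0.037,5,46,0,18],[0,0,-0.037,6,46,0,18],[0,0,-0.037,6,46,0,18],[0,0,-0.038,6,45,0,18],[0,0,0,0,0,0,18],[0,0,0,0,0,0,18],[0,0,0,0,0,0,18]]}}

```text
time: 27.55
tool_pos: [0.5034, 0.0252, 0.2414]
ee_rot: [3.141, 0.001, -0.176]
wrist_force: [0.1, 0.1, -3.4]
width: 0.0259
```

```bash
python3 go.py .504 .0266 -.174 .179;python3 snap.py scene g12 230 100 380 230 5
```

```text
t 27.55 rem mm [  0.6   1.4 -62.4] rem yaw 0.0016 F [ 0.1  0.1 -3.4] w 25.9 yaw -0.176 rp [3.141e+00 1.000e-03]
```

View pics/g12.png

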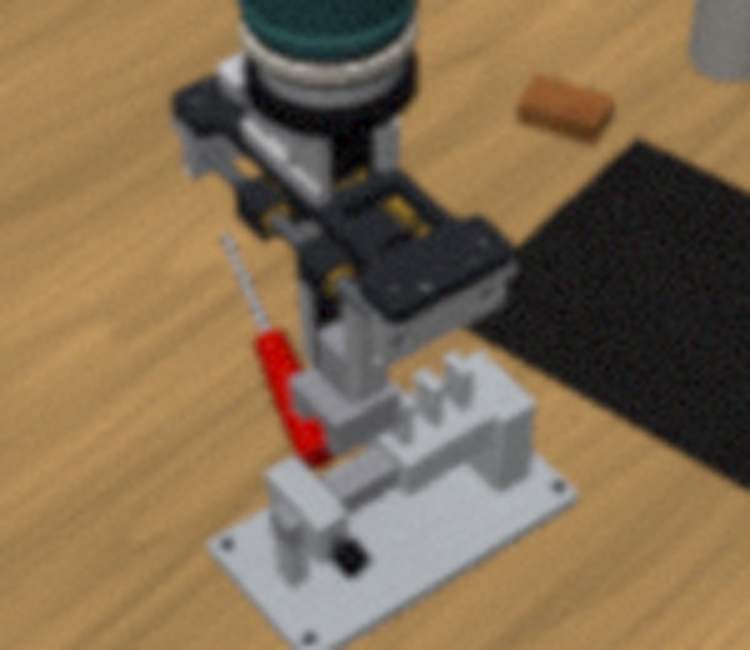

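Emit:
{"api": "jog_arm", "payload": {"moves": [[0,0,0.002,0.5,1,-15,18],[0,0,0,0,0,-9,18],[0,0,0,0,0,-2,18],[0,0,0,0,0,-2,18],[0,0,0,0,0,0,18]]}}

```text
time: 28.22
tool_pos: [0.5042, 0.0274, 0.2139]
ee_rot: [-3.142, -0.0, -0.172]
wrist_force: [0.1, 0.2, -1.8]
width: 0.0258
```

Emit:
{"api": "jog_arm", "payload": {"moves": [[0,0,0,0,0,-2,18],[0,0,0,0,0,-2,18],[0,0,0,0,0,0,18]]}}

```text
time: 28.6
tool_pos: [0.504, 0.0274, 0.2095]
ee_rot: [3.142, 0.0, -0.172]
wrist_force: [0.2, 0.3, -2.3]
width: 0.0258
```

Emit:
{"api": "jog_arm", "payload": {"moves": [[0,0,0,0,0,-2,18],[0,0,0,0,0,-2,18],[0,0,0,0,0,-2,18],[0,0,0,0,0,0,18]]}}

```text
time: 29.1
tool_pos: [0.504, 0.0273, 0.2034]
ee_rot: [3.141, 0.001, -0.172]
wrist_force: [0.2, 0.4, -1.3]
width: 0.0262
```

Emit:
{"api": "jog_arm", "payload": {"moves": [[0,0,0,0,0,-3,18],[0,0,0,0,0,-3,18],[0,0,0,0,0,0,18]]}}

```text
time: 29.48
tool_pos: [0.5039, 0.0274, 0.1972]
ee_rot: [3.141, 0.001, -0.172]
wrist_force: [-0.1, -0.8, -2.3]
width: 0.0257
```

Emit:
{"api": "jog_arm", "payload": {"moves": [[0,0,0,0,0,-3,18],[0,0,0,0,0,-3,18],[0,0,0,0,0,0,18]]}}

```text
time: 29.85
tool_pos: [0.5039, 0.0274, 0.1913]
ee_rot: [3.142, 0.001, -0.172]
wrist_force: [0.4, 0.6, -2.4]
width: 0.0259
```

Emit:
{"api": "jog_arm", "payload": {"moves": [[0,0,0,0,0,-4,18],[0,0,0,0,0,-4,18],[0,0,0,0,0,-3,18],[0,0,0,0,0,0,18]]}}

```text
time: 30.35
tool_pos: [0.5039, 0.0274, 0.1803]
ee_rot: [3.141, 0.001, -0.172]
wrist_force: [0.1, -0.0, -2.3]
width: 0.0259
```

Emit:
{"api": "jog_arm", "payload": {"moves": [[0,0,0,0.1,0.5,0,18],[0,0,0,0,0,0,18]]}}

```text
time: 30.6
tool_pos: [0.5043, 0.0278, 0.1809]
ee_rot: [3.141, -0.0, -0.172]
wrist_force: [0.8, 0.1, -2.4]
width: 0.0259
```

Emit:
{"api": "jog_arm", "payload": {"moves": [[0,0,0,0.1,0.5,0,18],[0,0,0,0,0,0,18]]}}

```text
time: 30.85
tool_pos: [0.5044, 0.028, 0.1809]
ee_rot: [3.141, -0.0, -0.172]
wrist_force: [-0.7, -2.4, -1.6]
width: 0.0255
```

Emit:
{"api": "jog_arm", "payload": {"moves": [[0,0,0,0.1,0.5,0,18],[0,0,0,0,0,0,18]]}}

```text
time: 31.1
tool_pos: [0.5044, 0.0281, 0.1809]
ee_rot: [3.14, -0.0, -0.172]
wrist_force: [-1.7, -4.8, 0.5]
width: 0.0257
```

Contact on +y at about y=27.9. Now the other side.

Emit:
{"api": "jog_arm", "payload": {"moves": [[0,0,0,-0.3,-1.5,0,18],[0,0,0,0,0,0,18]]}}

```text
time: 31.35
tool_pos: [0.5043, 0.0277, 0.1807]
ee_rot: [-3.14, -0.0, -0.172]
wrist_force: [-1.1, -1.8, -1.8]
width: 0.0255
```

Emit:
{"api": "jog_arm", "payload": {"moves": [[0,0,0,-0.1,-0.5,0,18],[0,0,0,0,0,0,18]]}}

```text
time: 31.6
tool_pos: [0.504, 0.0273, 0.1805]
ee_rot: [-3.141, 0.0, -0.172]
wrist_force: [-0.3, -0.7, -2.1]
width: 0.0255
```

Emit:
{"api": "jog_arm", "payload": {"moves": [[0,0,0,-0.1,-0.5,0,18],[0,0,0,0,0,0,18]]}}

```text
time: 31.85
tool_pos: [0.5039, 0.0265, 0.1806]
ee_rot: [-3.141, 0.0, -0.172]
wrist_force: [0.8, 0.3, -2.8]
width: 0.0262
```

Emit:
{"api": "jog_arm", "payload": {"moves": [[0,0,0,-0.1,-0.5,0,18],[0,0,0,0,0,0,18]]}}

```text
time: 32.1
tool_pos: [0.5039, 0.0263, 0.1807]
ee_rot: [-3.14, 0.0, -0.172]
wrist_force: [-0.3, 1.5, -3.5]
width: 0.026
```

Emit:
{"api": "jog_arm", "payload": {"moves": [[0,0,0,-0.1,-0.5,0,18],[0,0,0,0,0,0,18]]}}

```text
time: 32.35
tool_pos: [0.5039, 0.0262, 0.1807]
ee_rot: [-3.139, -0.0, -0.172]
wrist_force: [-0.7, 5.6, -3.0]
width: 0.0256
```

Emit:
{"api": "jog_arm", "payload": {"moves": [[0,0,0,0.2,1.3,0,18],[0,0,0,0,0,-1,18],[0,0,0,0,0,0,18]]}}

```text
time: 32.72
tool_pos: [0.5041, 0.0265, 0.18]
ee_rot: [3.141, -0.001, -0.172]
wrist_force: [-0.3, 1.7, -0.7]
width: 0.0257
```

Emit:
{"api": "jog_arm", "payload": {"moves": [[0,0,0,0,0,-1,18],[0,0,0,0,0,0,18]]}}

```text
time: 32.98
tool_pos: [0.5042, 0.0265, 0.179]
ee_rot: [3.141, -0.001, -0.172]
wrist_force: [-0.4, 2.3, 0.6]
width: 0.0261
```

Emit:
{"api": "jog_arm", "payload": {"moves": [[0,0,0,0,0,-1,18],[0,0,0,0,0,0,18]]}}

```text
time: 33.22
tool_pos: [0.5042, 0.0265, 0.179]
ee_rot: [3.141, -0.001, -0.172]
wrist_force: [-1.4, 2.5, 5.9]
width: 0.0259
```

Emit:
{"api": "jog_arm", "payload": {"moves": [[0,0,0,0,0,0.5,45],[0,0,0,0,0,0,45],[0,0,0,0,0,40,50],[0,0,0.04,20,-10,30,20],[0,0,0.04,50,-10,0,0],[0,0,0.04,50,0,0,0],[0,0,0.04,50,0,0,0],[0,0,0,0,0,0,0],[0,0,0,0,0,0,0]]}}

```text
time: 34.35
tool_pos: [0.6734, 0.0065, 0.2473]
ee_rot: [3.141, 0.002, -0.012]
wrist_force: [-0.7, -0.5, 0.7]
width: 0.0007
```

```bash
cat > btn.py <<'E'
from fit import *
for n in("scene","top"):
    print(n,[([round(float(v),1) for v in d['bbox']],round(float(d['conf']),2)) for d in (snapshot(n) is not None and look_for("start",n))])
I=dict(np.load("im0.npz"))
for n,(x0,y0,x1,y1) in {"scene":(335,236,364,266),"top":(336,152,362,178)}.items():
    im=I[n][y0:y1,x0:x1]; g=im.mean(2); m=(seg_gray(im)>.5)&(g>100); ys,xs=np.nonzero(m); 
    c=(xs.mean()+x0,ys.mean()+y0); print(n,c,len(xs),back(n,c,.022).round(4))
E
python3 btn.py; python3 go.py .69 .012 0 .119; python3 snap.py scene g13 240 120 390 260 5;python3 prof.py >/dev/null
```

```text
scene [([340.1, 244.3, 354.3, 258.5], 0.53)]
top []
scene (np.float64(349.1358024691358), np.float64(248.33333333333334)) 81 [0.6935 0.0093 0.022 ]
top (np.float64(348.4339622641509), np.float64(163.66037735849056)) 53 [0.6905 0.0109 0.022 ]
t 34.55 rem mm [  17.     5.3 -130.7] rem yaw 0.0121 F [0.1 0.5 0.5] w 0.4 yaw -0.012 rp [ 3.141e+00 -2.000e-03]
```

View pics/g13.png

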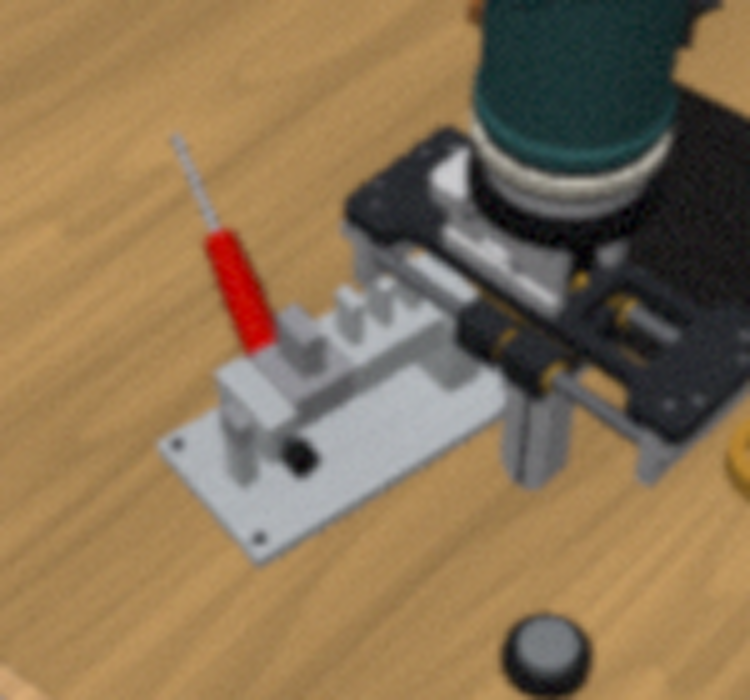

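Emit:
{"api": "jog_arm", "payload": {"moves": [[0,0,0.012,18,3.5,-30,0],[0,0,0,0,0,-40,0],[0,0,0,0,0,-30,0],[0,0,0,0,0,-10,0],[0,0,0,0,0,0,0],[0,0,0,0,0,0,0]]}}

```text
time: 35.75
tool_pos: [0.6929, 0.0101, 0.1405]
ee_rot: [3.141, -0.004, -0.0]
wrist_force: [-0.4, 0.0, 0.3]
width: 0.0007
```

```bash
python3 go.py .692 .010 0 .119; python3 snap.py scene g14 280 160 420 280 5
```

```text
t 35.75 rem mm [ -0.9  -0.1 -21.5] rem yaw 0.0 F [-0.4  0.   0.3] w 0.7 yaw -0.0 rp [ 3.141 -0.004]
```

View pics/g14.png

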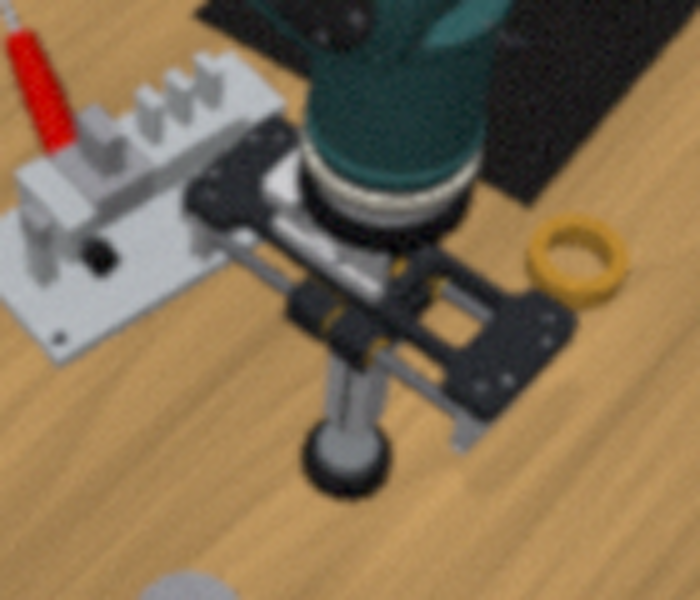

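Emit:
{"api": "jog_arm", "payload": {"moves": [[0,0,0,0,0,-10,0],[0,0,0,0,0,-8,0],[0,0,0,0,0,0,0]]}}

```text
time: 36.17
tool_pos: [0.6915, 0.0101, 0.1192]
ee_rot: [-3.142, 0.002, -0.0]
wrist_force: [-0.8, -0.3, 2.1]
width: 0.0013
```

Emit:
{"api": "jog_arm", "payload": {"moves": [[0,0,0,0,0,-2,0],[0,0,0,0,0,-2,0],[0,0,0,0,0,0,0]]}}

```text
time: 36.55
tool_pos: [0.6917, 0.0102, 0.1165]
ee_rot: [3.142, 0.0, 0.0]
wrist_force: [-2.7, -0.6, 3.9]
width: 0.0006
```

Emit:
{"api": "jog_arm", "payload": {"moves": [[0,0,0,0,0,-2,0],[0,0,0,0,0,-2,0],[0,0,0,0,0,0,0]]}}

```text
time: 36.92
tool_pos: [0.6919, 0.0101, 0.1135]
ee_rot: [3.141, -0.0, 0.0]
wrist_force: [-3.7, 0.7, 7.0]
width: 0.0005
```

Emit:
{"api": "jog_arm", "payload": {"moves": [[0,0,0,0,0,-2,0],[0,0,0,0,0,0,0]]}}

```text
time: 37.17
tool_pos: [0.6919, 0.0102, 0.1134]
ee_rot: [3.141, -0.001, 0.0]
wrist_force: [-6.5, 0.3, 12.1]
width: 0.0004
```

Emit:
{"api": "jog_arm", "payload": {"moves": [[0,0,0,0,0,-2,0],[0,0,0,0,0,0,0]]}}

```text
time: 37.42
tool_pos: [0.6919, 0.0102, 0.1132]
ee_rot: [3.141, -0.001, 0.0]
wrist_force: [-9.6, 0.5, 18.8]
width: 0.0003
```

Emit:
{"api": "jog_arm", "payload": {"moves": [[0,0,0,0,0,20,0],[0,0,0,0,0,55,0],[0,0,-0.043,-30,0,50,20],[0,0,-0.043,-50,5,0,50],[0,0,-0.043,-50,6,0,50],[0,0,-0.043,-50,5,0,50],[0,0,0,0,0,0,50],[0,0,0,0,0,0,50]]}}

```text
time: 38.42
tool_pos: [0.5128, 0.0261, 0.2337]
ee_rot: [-3.141, -0.002, -0.172]
wrist_force: [0.8, -0.8, 0.0]
width: 0.0502
```

```bash
python3 go.py .5042 .0268 -.173 .179; python3 snap.py scene g15 240 120 400 280 5
```

```text
t 38.42 rem mm [ -8.6   0.7 -54.7] rem yaw -0.0012 F [ 0.8 -0.8  0. ] w 50.2 yaw -0.172 rp [-3.141e+00 -2.000e-03]
```

View pics/g15.png

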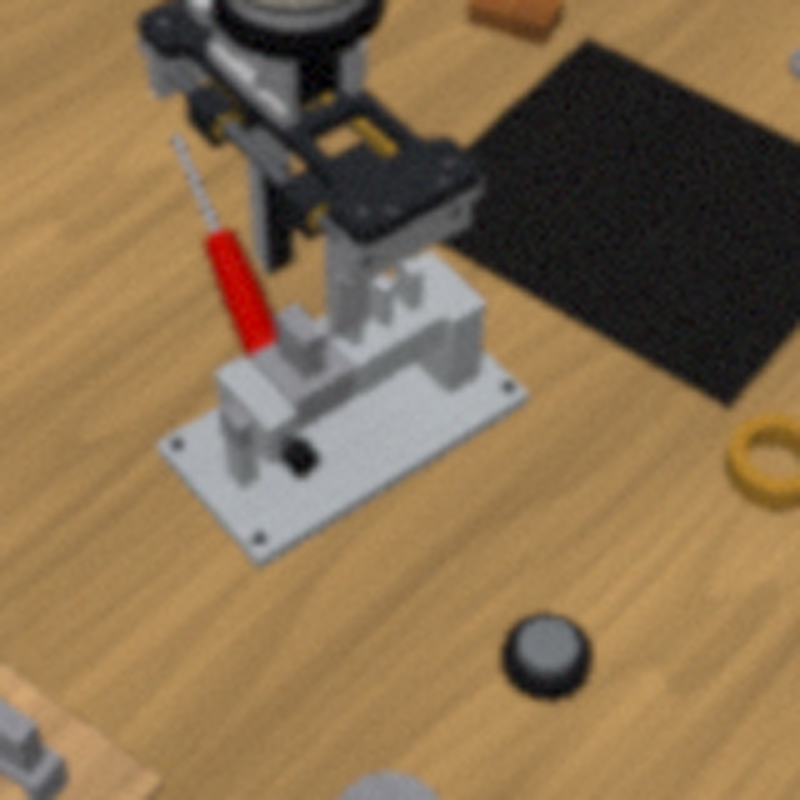

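Emit:
{"api": "jog_arm", "payload": {"moves": [[0,0,0,-8.5,0.5,0,50],[0,0,0,0,0,-25,50],[0,0,0,0,0,-20,50],[0,0,0,0,0,-8,50],[0,0,0,0,0,0,50],[0,0,0,0,0,0,35],[0,0,0,0,0,0,18],[0,0,0,0,0,0,18],[0,0,0,0,0,0,18]]}}

```text
time: 39.6
tool_pos: [0.5039, 0.0266, 0.181]
ee_rot: [-3.141, -0.002, -0.172]
wrist_force: [0.5, 1.0, 1.6]
width: 0.0255
```

Emit:
{"api": "jog_arm", "payload": {"moves": [[0,0,0,0,0,3,18],[0,0,0,0,0,3,18],[0,0,0,0,0,0,18]]}}

```text
time: 39.98
tool_pos: [0.5033, 0.0267, 0.1862]
ee_rot: [-3.142, 0.001, -0.172]
wrist_force: [-0.2, 0.3, -0.9]
width: 0.0259
```

Emit:
{"api": "jog_arm", "payload": {"moves": [[0,0,0,0,0,15,18],[0,0,0,0,0,40,18],[0,0,0.037,-5,-46,0,18],[0,0,0.037,-5,-46,0,18],[0,0,0.037,-5,-46,0,18],[0,0,0.037,-5,-46,0,18],[0,0,0.037,-5,-46,0,18],[0,0,0.037,-6,-46,0,18],[0,0,0.036,-6,-45,0,18],[0,0,0,0,0,0,18],[0,0,0,0,0,0,18],[0,0,0,0,0,0,18]]}}

```text
time: 41.48
tool_pos: [0.4666, -0.2932, 0.2416]
ee_rot: [-3.141, -0.0, 0.087]
wrist_force: [-0.5, -0.0, -3.1]
width: 0.026
```

```bash
python3 go.py .4661 -.2947 .086 .139; python3 snap.py scene g16 120 160 300 340 4
```

```text
t 41.48 rem mm [  -0.5   -1.5 -102.6] rem yaw -0.0014 F [-0.5 -0.  -3.1] w 26.0 yaw 0.087 rp [-3.141 -0.   ]
```

View pics/g16.png

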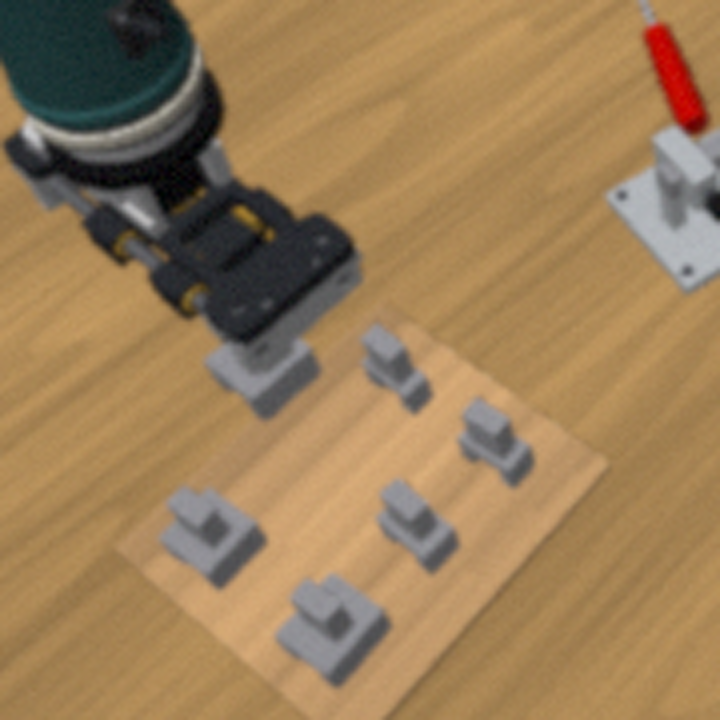

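Emit:
{"api": "jog_arm", "payload": {"moves": [[0,0,0,-0.5,-1.5,-40,18],[0,0,0,0,0,-35,18],[0,0,0,0,0,-18,18],[0,0,0,0,0,-5,18],[0,0,0,0,0,0,18],[0,0,0,0,0,0,18]]}}

```text
time: 42.28
tool_pos: [0.4668, -0.2964, 0.145]
ee_rot: [3.139, -0.002, 0.086]
wrist_force: [-0.4, 0.0, -2.7]
width: 0.0261
```

Emit:
{"api": "jog_arm", "payload": {"moves": [[0,0,0,0,0,-2,18],[0,0,0,0,0,0,18]]}}

```text
time: 42.52
tool_pos: [0.466, -0.296, 0.1416]
ee_rot: [3.141, -0.0, 0.086]
wrist_force: [-0.7, -0.2, -2.5]
width: 0.0257
```

Emit:
{"api": "jog_arm", "payload": {"moves": [[0,0,0,0,0,-1,18],[0,0,0,0,0,-1,18],[0,0,0,0,0,0,18]]}}

```text
time: 42.9
tool_pos: [0.4659, -0.2959, 0.1391]
ee_rot: [-3.141, 0.0, 0.086]
wrist_force: [-0.1, 0.5, -2.5]
width: 0.0256
```

Emit:
{"api": "jog_arm", "payload": {"moves": [[0,0,0,0,0,-1,18],[0,0,0,0,0,0,18]]}}

```text
time: 43.15
tool_pos: [0.466, -0.2959, 0.139]
ee_rot: [3.141, -0.0, 0.086]
wrist_force: [-2.1, 2.0, 2.1]
width: 0.026
```

Emit:
{"api": "jog_arm", "payload": {"moves": [[0,0,0,0,0,0,50],[0,0,0,0,0,0,50],[0,0,0,0,0,35,50],[0,0,0,0,0,60,50],[0,0,-0.037,6,51,10,45],[0,0,-0.037,6,51,0,45],[0,0,-0.037,6,50,0,45],[0,0,-0.037,6,50,0,45],[0,0,-0.037,7,50,0,45],[0,0,-0.037,7,50,0,45],[0,0,-0.038,7,50,0,45],[0,0,0,0,0,0,45]]}}

```text
time: 44.65
tool_pos: [0.511, 0.0591, 0.2431]
ee_rot: [-3.141, -0.0, -0.169]
wrist_force: [-0.5, -0.3, -0.1]
width: 0.0451
```

```bash
python3 go.py .5102 .0583 -.174 .181; python3 snap.py scene g17 140 140 380 340 3
```

```text
t 44.65 rem mm [ -0.8  -0.8 -62.1] rem yaw -0.0054 F [-0.5 -0.3 -0.1] w 45.1 yaw -0.169 rp [-3.141 -0.   ]
```

View pics/g17.png

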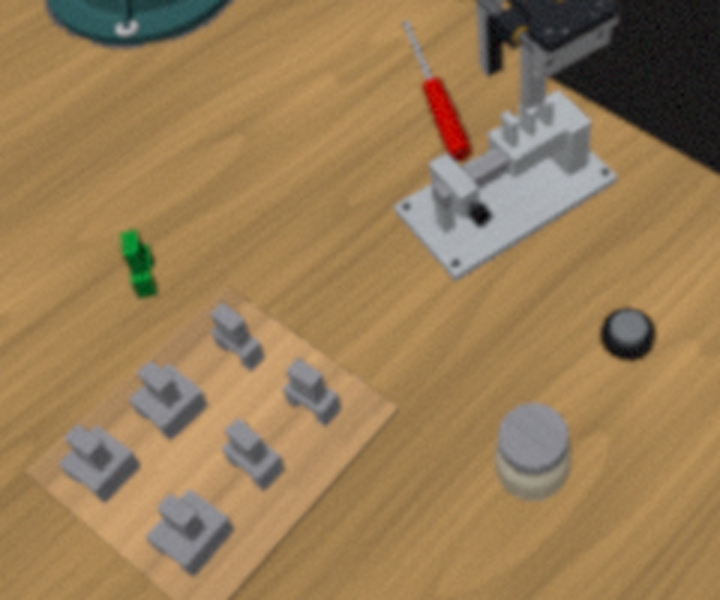

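Emit:
{"api": "jog_arm", "payload": {"moves": [[0,0,-0.005,-0.8,-1,-25,45],[0,0,0,0,0,-25,45],[0,0,0,0,0,-10,45],[0,0,0,0,0,0,45],[0,0,0,0,0,0,30],[0,0,0,0,0,0,10],[0,0,0,0,0,0,10],[0,0,0,0,0,0,10]]}}

```text
time: 45.7
tool_pos: [0.5104, 0.0552, 0.1839]
ee_rot: [-3.142, -0.001, -0.179]
wrist_force: [-0.8, -0.5, 2.1]
width: 0.0157
```

Emit:
{"api": "jog_arm", "payload": {"moves": [[0,0,0,0,-1,3,10],[0,0,0,0,0,3,10],[0,0,0,0,0,0,10]]}}

```text
time: 46.08
tool_pos: [0.5103, 0.0541, 0.1895]
ee_rot: [-3.141, -0.001, -0.179]
wrist_force: [-0.3, 0.9, -1.0]
width: 0.0158
```

Emit:
{"api": "jog_arm", "payload": {"moves": [[0,0,0,0,0,20,10],[0,0,0,0,0,55,10],[0,0,0.045,-2,50,0,10],[0,0,0.045,-2,50,0,10],[0,0,0.045,-2,50,0,10],[0,0,0.045,-2,50,0,10],[0,0,0.045,-1,50,0,10],[0,0,0.045,-1,49,-30,10],[0,0,0,0,0,-50,10],[0,0,0,0,0,0,10],[0,0,0,0,0,0,10]]}}

```text
time: 47.45
tool_pos: [0.5008, 0.353, 0.1857]
ee_rot: [-3.141, -0.002, 0.09]
wrist_force: [0.1, 0.4, -0.4]
width: 0.0155
```

```bash
python3 go.py .5003 .353 .09 .136; python3 snap.py scene g18 250 80 410 220 5
```

```text
t 47.45 rem mm [ -0.5  -0.  -49.7] rem yaw -0.0003 F [ 0.1  0.4 -0.4] w 15.5 yaw 0.09 rp [-3.141e+00 -2.000e-03]
```

View pics/g18.png

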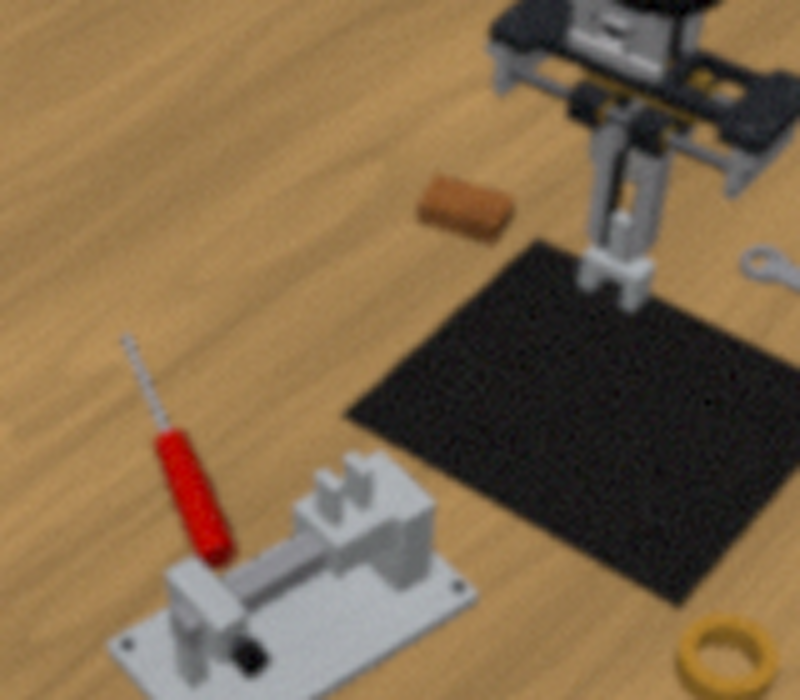

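Emit:
{"api": "jog_arm", "payload": {"moves": [[0,0,0,0,0,-25,10],[0,0,0,0,0,-18,10],[0,0,0,0,0,-4,10],[0,0,0,0,0,0,10],[0,0,0,0,0,0,10]]}}

```text
time: 48.12
tool_pos: [0.5007, 0.3534, 0.1384]
ee_rot: [-3.141, -0.002, 0.091]
wrist_force: [0.5, -0.1, -0.1]
width: 0.0156
```

Emit:
{"api": "jog_arm", "payload": {"moves": [[0,0,0,0,0,-1,10],[0,0,0,0,0,-1,10],[0,0,0,0,0,0,10]]}}

```text
time: 48.5
tool_pos: [0.5003, 0.3533, 0.1359]
ee_rot: [-3.141, -0.001, 0.091]
wrist_force: [-0.3, -0.3, 1.5]
width: 0.0155
```

Emit:
{"api": "jog_arm", "payload": {"moves": [[0,0,0,0,0,-0.5,10],[0,0,0,0,0,0,40],[0,0,0,0,0,0,40],[0,0,0,0,0,50,45],[0,0,0,0,0,60,45],[0,0,-0.053,2,-55,0,45],[0,0,-0.053,3,-55,0,45],[0,0,-0.053,2,-55,0,45],[0,0,-0.053,3,-55,0,45],[0,0,-0.054,3,-56,0,45],[0,0,0,0,0,0,45],[0,0,0,0,0,0,45]]}}

```text
time: 50.0
tool_pos: [0.5131, 0.0774, 0.2445]
ee_rot: [-3.141, 0.0, -0.175]
wrist_force: [-0.6, 0.2, 0.1]
width: 0.045
```

```bash
python3 go.py .5129 .0775 -.174 .181
```

```text
t 50.0 rem mm [ -0.2   0.1 -63.5] rem yaw 0.0012 F [-0.6  0.2  0.1] w 45.0 yaw -0.175 rp [-3.141  0.   ]
```

Emit:
{"api": "jog_arm", "payload": {"moves": [[0,0,0,0,0,-25,45],[0,0,0,0,0,-25,45],[0,0,0,0,0,-12,45],[0,0,0,0,0,0,45],[0,0,0,0,0,0,30],[0,0,0,0,0,0,10],[0,0,0,0,0,0,10],[0,0,0,0,0,0,10]]}}

```text
time: 51.0
tool_pos: [0.5134, 0.0771, 0.1834]
ee_rot: [-3.141, -0.001, -0.175]
wrist_force: [-0.7, -0.8, 0.9]
width: 0.0157
```

Emit:
{"api": "jog_arm", "payload": {"moves": [[0,0,0,0,-1,3,10],[0,0,0,0,-2,3,10],[0,0,0,0,0,0,10]]}}

```text
time: 51.38
tool_pos: [0.5133, 0.074, 0.189]
ee_rot: [-3.142, -0.001, -0.175]
wrist_force: [-0.9, 0.1, -0.9]
width: 0.0157
```

Emit:
{"api": "jog_arm", "payload": {"moves": [[0,0,0,0,0,20,10],[0,0,0,0,0,55,10],[0,0,0.145,15,41,0,10],[0,0,0.145,15,41,0,10],[0,0,0.145,15,42,0,10],[0,0,0.145,15,41,0,10],[0,0,0.145,16,42,-30,10],[0,0,0,0,0,-50,10],[0,0,0,0,0,0,10],[0,0,0,0,0,0,10]]}}

```text
time: 52.62
tool_pos: [0.5897, 0.281, 0.1852]
ee_rot: [3.141, -0.002, 0.549]
wrist_force: [-0.4, 0.9, -1.5]
width: 0.0158
```

```bash
python3 go.py .5893 .2806 .55 .1355; python3 snap.py scene g19 250 80 410 220 5
```

```text
t 52.62 rem mm [ -0.4  -0.4 -49.7] rem yaw 0.0006 F [-0.4  0.9 -1.5] w 15.8 yaw 0.549 rp [ 3.141e+00 -2.000e-03]
```

View pics/g19.png

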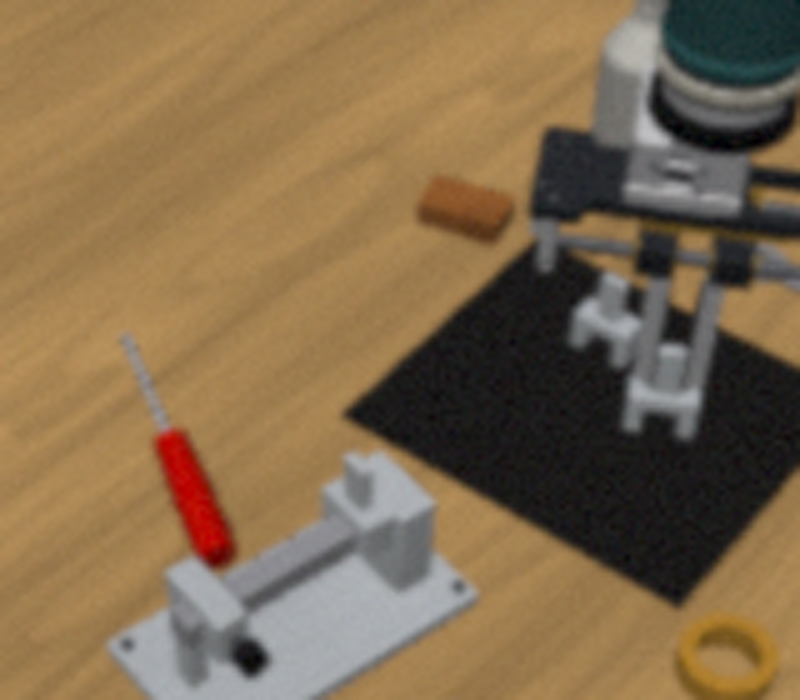

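Emit:
{"api": "jog_arm", "payload": {"moves": [[0,0,0,0,0,-25,10],[0,0,0,0,0,-18,10],[0,0,0,0,0,-4,10],[0,0,0,0,0,0,10],[0,0,0,0,0,0,10]]}}

```text
time: 53.3
tool_pos: [0.5897, 0.2813, 0.138]
ee_rot: [3.141, -0.002, 0.55]
wrist_force: [-0.0, 0.3, -0.7]
width: 0.016
```

Emit:
{"api": "jog_arm", "payload": {"moves": [[0,0,0,0,0,-1,10],[0,0,0,0,0,-1,10],[0,0,0,0,0,0,10]]}}

```text
time: 53.68
tool_pos: [0.5894, 0.2813, 0.1355]
ee_rot: [3.141, -0.001, 0.55]
wrist_force: [-1.0, -0.6, 2.6]
width: 0.0161
```

Emit:
{"api": "jog_arm", "payload": {"moves": [[0,0,0,0,0,0,40],[0,0,0,0,0,0,40],[0,0,0,0,0,50,45],[0,0,0,0,0,60,45],[0,0,-0.145,-14,-36,0,45],[0,0,-0.145,-14,-37,0,45],[0,0,-0.145,-15,-36,0,45],[0,0,-0.145,-15,-37,0,45],[0,0,-0.144,-15,-36,0,45],[0,0,0,0,0,0,45],[0,0,0,0,0,0,45]]}}

```text
time: 55.05
tool_pos: [0.5164, 0.0995, 0.2448]
ee_rot: [-3.141, -0.0, -0.173]
wrist_force: [0.8, 0.4, -0.4]
width: 0.0454
```

```bash
python3 go.py .5166 .0988 -.174 .182; python3 snap.py scene g20 250 80 410 220 5
```

```text
t 55.05 rem mm [  0.2  -0.7 -62.8] rem yaw -0.001 F [ 0.8  0.4 -0.4] w 45.4 yaw -0.173 rp [-3.141 -0.   ]
```

View pics/g20.png

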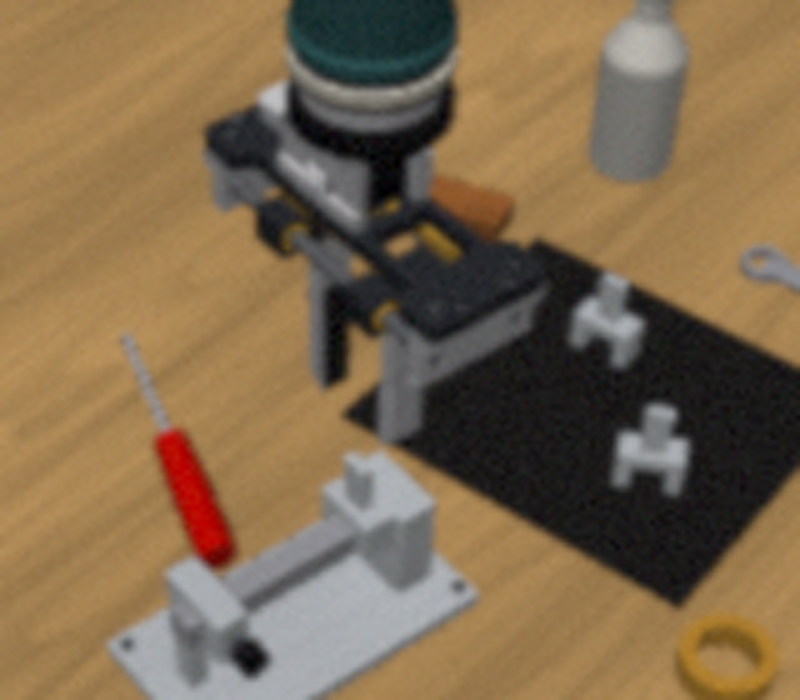

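Emit:
{"api": "jog_arm", "payload": {"moves": [[0,0,0,0,-1.5,-25,45],[0,0,0,0,0,-25,45],[0,0,0,0,0,-11,45],[0,0,0,0,0,0,45],[0,0,0,0,0,0,30],[0,0,0,0,0,0,10],[0,0,0,0,0,0,10],[0,0,0,0,0,0,10]]}}

```text
time: 56.1
tool_pos: [0.5165, 0.0976, 0.1844]
ee_rot: [-3.141, -0.001, -0.174]
wrist_force: [0.4, 0.1, 1.9]
width: 0.0156
```

Emit:
{"api": "jog_arm", "payload": {"moves": [[0,0,0,0,-1,3,10],[0,0,0,0,-2,3,10],[0,0,0,0,0,0,10]]}}

```text
time: 56.48
tool_pos: [0.5163, 0.0945, 0.19]
ee_rot: [-3.142, -0.001, -0.174]
wrist_force: [-0.0, -0.5, -0.9]
width: 0.0158
```

Emit:
{"api": "jog_arm", "payload": {"moves": [[0,0,0,0,0,20,10],[0,0,0,0,0,45,10],[0,0,0.151,-21,46,0,10],[0,0,0.151,-21,47,0,10],[0,0,0.152,-22,47,-20,10],[0,0,0,0,0,-50,10],[0,0,0,0,0,0,10],[0,0,0,0,0,0,10]]}}

```text
time: 57.48
tool_pos: [0.4529, 0.2345, 0.1861]
ee_rot: [-3.142, -0.002, 0.279]
wrist_force: [-0.7, -0.3, -0.3]
width: 0.0156
```

```bash
python3 go.py .452 .2347 .28 .1364
```

```text
t 57.48 rem mm [ -0.9   0.2 -49.7] rem yaw 0.0008 F [-0.7 -0.3 -0.3] w 15.6 yaw 0.279 rp [-3.142e+00 -2.000e-03]
```

Emit:
{"api": "jog_arm", "payload": {"moves": [[0,0,0,0,0,-25,10],[0,0,0,0,0,-18,10],[0,0,0,0,0,-4,10],[0,0,0,0,0,0,10],[0,0,0,0,0,0,10]]}}

```text
time: 58.1
tool_pos: [0.4528, 0.2348, 0.1388]
ee_rot: [-3.141, -0.002, 0.28]
wrist_force: [0.7, -0.1, -1.0]
width: 0.0156
```

Emit:
{"api": "jog_arm", "payload": {"moves": [[0,0,0,0,0,-1,10],[0,0,0,0,0,-1,10],[0,0,0,0,0,0,10]]}}

```text
time: 58.48
tool_pos: [0.4524, 0.2348, 0.1364]
ee_rot: [-3.142, -0.001, 0.28]
wrist_force: [-0.2, 0.1, 2.6]
width: 0.0155
```

Release, rise, and retreat clear of the view.

Emit:
{"api": "jog_arm", "payload": {"moves": [[0,0,0,0,0,0,40],[0,0,0,0,0,0,40],[0,0,0,0,0,50,45],[0,0,0,0,0,60,45],[0,0,0,-20,0,60,45],[0,0,0,-60,0,0,45],[0,0,0,-50,0,0,45],[0,0,0,0,0,0,45],[0,0,0,0,0,0,45]]}}

```text
time: 59.6
tool_pos: [0.3228, 0.2347, 0.305]
ee_rot: [3.141, -0.001, 0.28]
wrist_force: [-0.3, -0.9, -0.4]
width: 0.0454
```

```bash
python3 snap.py scene fin1 130 60 450 360 2; python3 snap.py top fin2 140 100 480 300 2; python3 snap.py scene fin3 280 80 420 210 5; python3 -c "
from bench import *
print(get_obs()['time'],get_obs()['tool_pos'])"
```

```text
59.75 [0.32339969 0.23463919 0.30467547]
```

View pics/fin1.png

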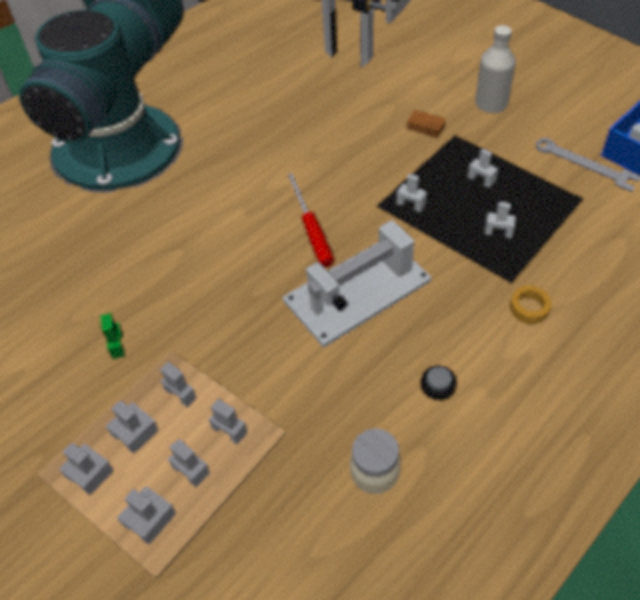

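View pics/fin2.png

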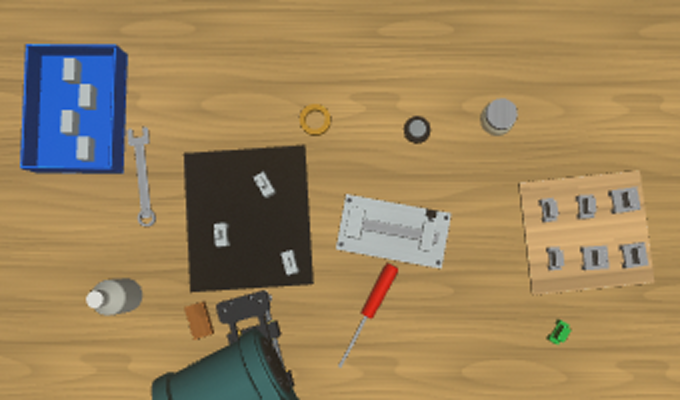

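View pics/fin3.png

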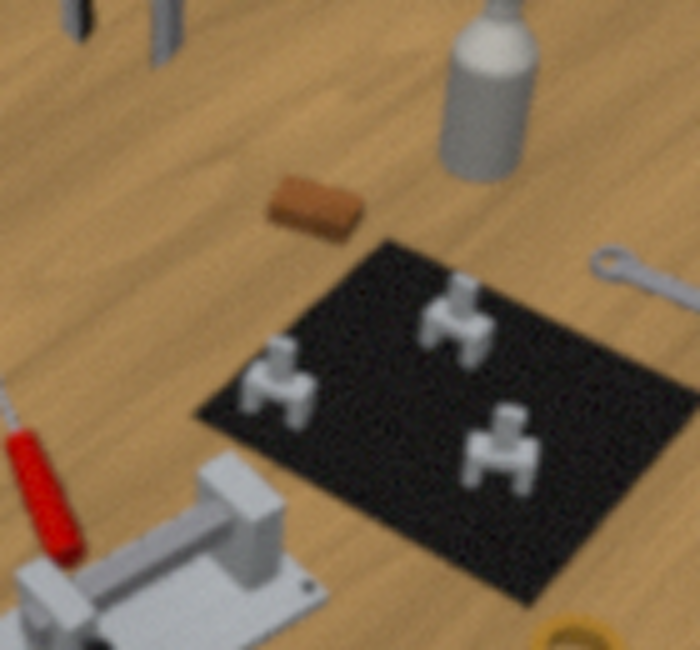

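```bash
python3 -c "
from bench import *
print(close_job())"
```

```text
the job is handed in; nothing more can be done
None
```

The marking cycle ran in full and everything was unloaded again. I handed the job in at about 60 s of the 210 s limit.

- **Yokes:** three were on the mat. I hung all of them on the bar and pushed them up to the cheek until I felt contact.
- **Spacer:** the pictures put the remaining gap at about 42.7 mm, so I tried the middle of the three thick spacers, about 41 mm. It went in freely and seated fully home, with about 1.5 mm of play by touch.
- **Thicker spacer not tried:** I left the thickest spacer (about 44 mm) on the board. The sizes go in 3 mm steps, so it could not fit into 1.5 mm of play. That rests on the measured play and the pictures, not on a failed try.
- **Button:** I pressed it to its stop (6 mm travel, then the force rose to about 19 N) and let go. The next picture showed it up again.
- **Unloading:** the spacer went back to its place on the board and the three yokes to their places on the mat.

The last pictures from both cameras show three yokes upright on the mat and six spacers upright on the board. The bar is empty, and the other things on the bench, including the green look-alike, look to be where they were. No force came near a limit, and I saw no yoke knocked aside. The two cameras disagreed by about 1 mm in x, and touch disagreed with the pictures by up to 3 mm along the bar; neither got in the way.

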